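# Put the power packs on charge in the interlocked drawer chest

### The job

Put every power pack on the desk on charge. The chest's interlock lets only one drawer out at a time, so first push the open left drawer fully home, then pull the right drawer well out, lay all the packs flat on its floor (none on top of another) and shut it fully; last of all slide the timer grip on the chest's top along its track until it is level with the steel pointer clip. Leave the bottle, the mug and the mouse where they are.

Things in the scene. Friction and masses are not known exactly. Their poses are not given: they have to be found in the camera images.
- chest: Low wooden chest, 220 deep (x) x 448 wide (y) x 80 mm high, fixed; origin: centre of its underside. Its front faces its own -x (to the robot), +y is its left end seen from the robot. Two drawers side by side slide out along its -x: a narrow left (+y) and a wide right (-y) one; shut, their front face is at chest x = -110 mm. The timer's track lies along y on top, middle at x = -28, y = -40 mm.
- left_drawer (a joint): Left drawer, m pulled out: 0 fully shut, 0.13 fully out. Friction about 1 N, stays where it is left. Starts part open. While it is out by more than about 6 mm a hidden pin holds the right drawer shut (5 to 8 mm of play); and the other way round.
- right_drawer (a joint): Right drawer, m pulled out: 0 fully shut, 0.13 fully out. Friction about 1 N, stays where it is left. Starts shut and blocked by the interlock.
- left_drawer_handle (a point): Middle of the left drawer's steel bar handle: an 11 mm round bar along the chest's y, 70 mm long, its axis 35 mm in front of the drawer's face, 56 mm above the desk. Moves with the drawer.
- right_drawer_handle (a point): Middle of the right drawer's steel bar handle: an 11 mm round bar along the chest's y, 110 mm long, its axis 35 mm in front of the drawer's face, 56 mm above the desk. Moves with the drawer.
- right_drawer_floor (a point): Centre of the right drawer's inner floor, 19.5 mm above the desk; moves with the drawer; axes as the chest's. The inside measures 181 (x) x 240 (y) mm; its side walls stand 38 mm above the floor, the drawer's front 54 mm. Pulled fully out, floor x from -90 to +35 mm is clear of the chest's top.
- timer (a joint): Timer grip on its track, m: 0 at the chest's right (-y) end, 0.12 at the left (+y) end. Friction about 1.5 N, stays where it is left.
- timer_top (a point): Centre of the top of the black timer grip, a block 28 (x) x 20 (y) x 40 mm high standing upright on the aluminium track (14 mm high, 40 mm wide) on the chest's top; its top is about 134 mm above the desk. Axes as the chest's.
- clip: T-shaped steel pointer clip, 6 mm high, fixed on the chest's top beside the track on its far (+x) side, its stem pointing at the track. Its place along the track varies; its axes are parallel to the chest's. The timer is set when the grip's centre has the same chest y as this origin (on the stem's middle line, at its underside).
- bottle: Green bottle, 66 mm diameter, 210 mm high, standing: leave alone. Origin: centre of its foot.
- mug: White mug, 80 mm diameter, 90 mm high: leave alone. Origin: centre of its foot.
- mouse: Black computer mouse, 105 x 62 x 32 mm: leave alone. Origin: centre of its underside.
- pack1_c (a point): Centre (half-way up) of a white stick-shaped power pack, 90 (its x) x 36 (its y) x 26 mm high, 0.10 to 0.20 kg, lying flat on the desk to the right of the chest; absent in some starts.
- pack1: The same pack's body; origin: centre of its underside, axes as pack1_c.
- pack2_c (a point): Centre (half-way up) of a white stick-shaped power pack, 90 (its x) x 36 (its y) x 26 mm high, 0.10 to 0.20 kg, lying flat on the desk to the right of the chest; absent in some starts.
- pack2: The same pack's body; origin: centre of its underside, axes as pack2_c.
- pack3_c (a point): Centre (half-way up) of a white stick-shaped power pack, 90 (its x) x 36 (its y) x 26 mm high, 0.10 to 0.20 kg, lying flat on the desk to the right of the chest; absent in some starts.
- pack3: The same pack's body; origin: centre of its underside, axes as pack3_c.

How it is judged:
By the outcome, as a careful person would: the job done as asked, in the order asked, and still so for the second after the job is handed in, with the robot touching nothing.
Of pack1, pack2, pack3 only 2 to 3 are there at a start; the rules pass over those that are not, and their reading is None.
At some moment in a run one of pack1, pack2, pack3 may be knocked a few centimetres aside while the robot is not near it.
Once in a run the grip may slacken for a moment while it holds something.
It also fails if it takes over 208 s, if anything falls off the work surface, if the arm or the gripper's body presses on something with over 40 N, if the wrist force passes 120 N, or if a joint passes its speed limit or range.

### The arm

A 7-joint arm with a two-finger parallel gripper is mounted at the origin on the work surface. World frame = base frame: x ahead of the robot, y to its left, z up, the work surface at z = 0. Lengths are in m, angles in rad, forces in N, time in s.
With the tool pointing down it reaches from about 0.425 to 0.95 m from the base axis. Payload 16.7 kg.
Tool frame: the origin (TCP) lies at the very end of the fingers, on their centre line; the grasp point (between the pads) lies 19 mm behind it (robot.tcp_to_grasp is the distance from the TCP to the grasp point, in m); z points along the fingers, y is the line along which they close (so a half turn about z gives the same grasp; the last joint's range is limited). The gripper opens to 94 mm and grips with 3 to 60 N. Pads are 16 mm wide; open, the fingers measure 119 mm over their backs; the gripper's body (75 mm by 177 mm) begins 78 mm behind the grasp point.
Start: joints at [1.192, 0.426, 0.074, 1.606, -0.034, 1.111, -0.067], TCP at [0.154, -0.657, 0.205] pointing down, gripper open.
Joint ranges: [-2.85, 2.85], [-0.5, 2.14], [-1.23, 1.37], [0.21, 2.46], [-1.02, 4.16], [0.16, 2.05], [-2.73, 2.73]. Speed limits (rad/s): [1.89, 1.89, 2.39, 2.39, 3.01, 3.01, 3.01].

### API

Orientations are given as [roll, pitch, yaw] about the fixed x, y, z axes, in that order (R = Rz(yaw) Ry(pitch) Rx(roll)).
In Python, from station import robot gives the robot as it stands.
- The arm moves only by the tool apply_moves, never from a script. Its argument "steps" is a list of rows, each a list of 3 entries, a list of its own where there are three numbers: the turn, a rotation vector about the tool's x, y, z in rad, then the shift along the tool's x, y, z in cm, then the closure, from -1 (fully open) to 1 (shut), so that 0 is half open. In form: [[[rx, ry, rz], [dx, dy, dz], grip], ...]. A call has exactly 5 rows; each row shifts and turns the commanded pose from where the row before left it, along the tool's axes as they then stand; what a row does not reach is not made up. A row lasts 1/8 s, in which the tool goes at most 62.5 mm and 10.7 degrees, less where a joint would pass 70% of its speed; a pose out of reach is approached as far as the arm can. A call is refused whole if a number of a shift passes 6.25 or a number of a turn 0.188, either way. A call with a gripper value outside its range is refused whole. The fingers move at their own pace and stop on an object; "newtons" is the grip in N (left out, the last holds). Time passes only in rows, so rows that do not move let the fingers close, or fill a call up. It gives the time, the measured TCP pose, the force, the opening and the grip force at its end, in the units of the state.
- robot.sense(): the state, without advancing time (a new reading comes with each control period).
- robot.capture(name): name is "scene" or "top" or "wrist"; returns (picture, depth): 400x640x3 uint8, red, green, blue; 400x640 float32, m along the optical axis (not along the pixel's ray), 0 where there is no reading.
- robot.camera_model(name): a dict with "fx", "fy", "cx", "cy" (pixels), "k1" (the pictures are not rectified: a ray, as slopes to the right and down, at radius r is drawn at 1 + k1 r^2 times it, then the intrinsics apply), "R" (3x3) and "t" (3): a world point X has camera coordinates R X + t; the wrist camera has in their place "hand_eye" (4x4, takes a point from camera to tool coordinates, whose origin is the TCP and whose axes are the flange's). Camera axes: x right, y down, z forward; pixel columns grow to the right and rows downward; lengths in m; the calibration is good to about 2 mm. A picture is of the moment at which its call begins: read the wrist's pose just before it. camera_model takes no time and is no camera call.
- robot.hand_in(): hands the job in; it is judged then, once.
The state is a dict: "t": time; "joint_positions": joint angles; "qvel": joint speeds; "joint_efforts": joint torques, N m; "eef_pos": TCP position; "eef_rot": TCP orientation; "force": force on the tool from outside, world axes, zero at the start; "torque": the same for the moment, N m; "grip_width": finger opening in m; "grasp_force": force on a finger pad.
Only numpy, scipy, OpenCV 4.12 (cv2) and the standard library are available. Lean on these libraries where they do the work, as an engineer would, in place of code of your own. Each camera call takes 0.05 s, during which the arm holds its last target. There are 200 camera calls.

## Working session

There is one attempt and no reset: what is moved stays moved. The work goes in short steps, Python scripts to look and compute and a tool call to move; the robot and the scene stay as the last step left them, time stands still between calls to the robot, and variables do not carry over. Pictures are saved under pics/ and viewed, at most 14 in all, crops included, and the job is handed in when it is done.

Besides the shell and the picture viewer there is one more tool, called after "Call:" by a JSON object that holds its "method" and its "body". apply_moves: Moves the arm, as the interface text tells. Its arguments: {"type":"object","properties":{"steps":{"type":"array"},"newtons":{"type":"number"}},"required":["steps"]}

```bash
ls; mkdir -p pics; cat > h.py <<'E'
import numpy as np, cv2
from station import robot
from scipy.spatial.transform import Rotation as Ro
def cloud(n):
    s=robot.sense(); m=robot.camera_model(n); p,d=robot.capture(n)
    v,u=np.mgrid[0:400,0:640].astype(np.float64)
    K=np.array([[m['fx'],0,m['cx']],[0,m['fy'],m['cy']],[0,0,1]])
    pts=np.stack([u.ravel(),v.ravel()],1)
    x=(pts-[m['cx'],m['cy']])/[m['fx'],m['fy']]; y=x.copy()
    for _ in range(20): y=x/(1+m['k1']*(y**2).sum(1,keepdims=True))
    y=y.reshape(400,640,2)
    C=np.dstack([y[...,0]*d,y[...,1]*d,d])
    if 'R' in m: W=(C-np.array(m['t']))@np.array(m['R'])
    else:
        H=np.array(m['hand_eye']); R=Ro.from_euler('xyz',s['eef_rot']).as_matrix()
        W=(C@H[:3,:3].T+H[:3,3])@R.T+np.array(s['eef_pos'])
    W[d==0]=np.nan
    return p,W
def save(p,f,sc=1.25): cv2.imwrite('pics/'+f,cv2.resize(p[...,::-1],None,fx=sc,fy=sc))
E
python3 - <<'E'
from h import *
s=robot.sense(); print({k:np.round(v,3) for k,v in s.items()})
for n in ['scene','top']:
    p,W=cloud(n); save(p,n+'0.png'); np.savez(''+n,p=p,W=W)
    print(n,np.nanmin(W,(0,1)),np.nanmax(W,(0,1)))
print(robot.camera_model('wrist'))
E
```

```text
pics
{'t': np.float64(0.0), 'joint_positions': array([ 1.192,  0.427,  0.074,  1.607, -0.034,  1.111, -0.067]), 'qvel': array([-0.003,  0.001,  0.001,  0.   , -0.   ,  0.001,  0.001]), 'joint_efforts': array([ 4.0000e-03, -9.3582e+01,  3.6680e+00, -4.5420e+01, -4.9000e-02,
        2.0000e-02,  0.0000e+00]), 'eef_pos': array([ 0.154, -0.657,  0.205]), 'eef_rot': array([-3.14,  0.  ,  0.23]), 'force': array([ 0.932, -0.24 ,  1.196]), 'torque': array([-0.059, -0.01 ,  0.   ]), 'grasp_force': np.float64(0.0), 'grip_width': np.float64(0.094)}
scene [-1.47496144 -1.23509284 -0.7651211 ] [1.10152188 2.04125009 0.53521992]
top [-0.25088884 -1.49432534 -0.77555788] [1.6048103  1.61423871 0.34983767]
{'fx': 326.97656958194847, 'fy': 326.97656958194847, 'cx': 321.52989378058834, 'cy': 204.46008465156197, 'k1': -0.030473758499805204, 'hand_eye': array([[ 4.35608194e-04, -9.73719845e-01, -2.27748708e-01,
         6.53229844e-02],
       [ 9.99999745e-01,  2.95336653e-04,  6.49983591e-04,
         9.01630642e-04],
       [-5.65639380e-04, -2.27748933e-01,  9.73719725e-01,
        -1.78311420e-01],
       [ 0.00000000e+00,  0.00000000e+00,  0.00000000e+00,
         1.00000000e+00]])}
```

View pics/scene0.png

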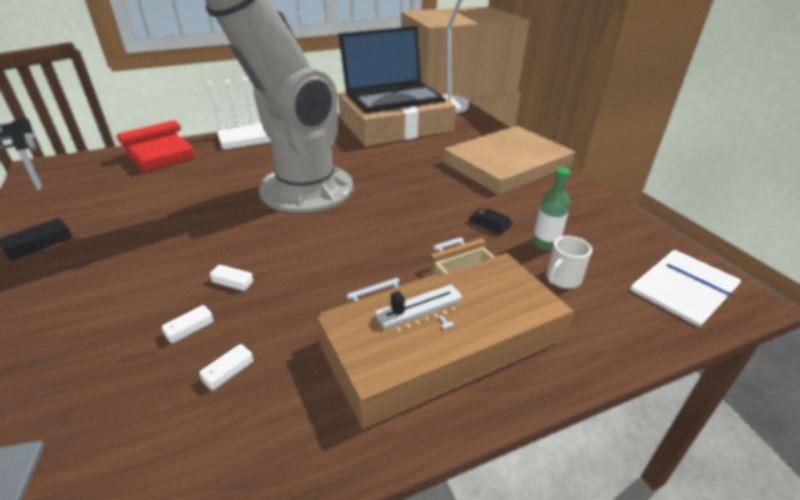

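View pics/top0.png

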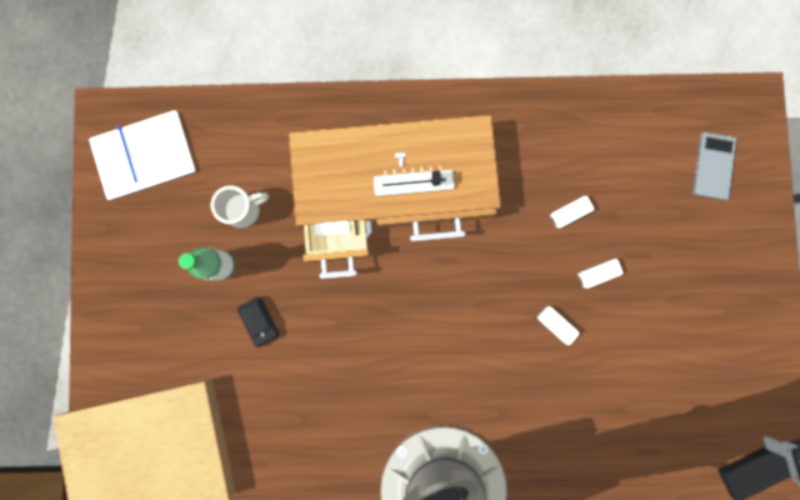

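The scene shows three packs at about (572,212), (601,273), (558,326) in the enlarged top view. The chest corners are (290,133), (491,117), (499,209), (297,222), the timer grip is at (437,178), and the clip at (400,158).

```bash
cat >> h.py <<'E'
def packs(W,p,roi=None,zlo=0.018,zhi=0.034):
    m=(abs(W[...,2]-(zlo+zhi)/2)<(zhi-zlo)/2)&(p.min(2)>140)
    if roi is not None: m&=(W[...,0]>roi[0])&(W[...,0]<roi[1])&(W[...,1]>roi[2])&(W[...,1]<roi[3])
    n,l=cv2.connectedComponents(m.astype(np.uint8)); out=[]
    for i in range(1,n):
        q=W[l==i]
        if len(q)<60: continue
        (c,(a,b),an)=cv2.minAreaRect((q[:,:2]*1000).astype(np.float32))
        if a<b: a,b,an=b,a,an+90
        an=(an+90)%180-90
        v,u=np.argwhere(l==i).mean(0)
        out.append((np.round(c,1),round(a),round(b),round(an,1),round(np.median(q[:,2])*1000,1),(int(u),int(v)),len(q)))
    return out
E
python3 - <<'E'
from h import *
for n in ['top','scene']:
    z=np.load(n+'.npz'); p,W=z['p'],z['W']
    print(n)
    for o in packs(W,p,(0.2,1.1,-0.6,0.0)): print(o)
    m=(abs(W[...,2]-0.08)<0.006)&(W[...,0]>0.3)&(p[...,0].astype(int)-p[...,2]>30)
    k,l,st,_=cv2.connectedComponentsWithStats(m.astype(np.uint8)); i=1+st[1:,4].argmax()
    q=W[l==i]; r=cv2.minAreaRect((q[:,:2]*1000).astype(np.float32)); print('chest',r,np.median(q[:,2])); print(cv2.boxPoints(r).round(1).tolist())
    c=np.array(r[0])/1000
    m=(W[...,2]>0.105)&(W[...,2]<0.15)&(np.hypot(W[...,0]-c[0],W[...,1]-c[1])<0.2)
    q=W[m]; q=q[q[:,2]>0.125]; print('timer',len(q),q.mean(0) if len(q) else 0)
    m=(W[...,2]>0.045)&(W[...,2]<0.068)&(np.hypot(W[...,0]-c[0],W[...,1]-c[1])<0.3)&(p.min(2)>130)
    k,l,st,_=cv2.connectedComponentsWithStats(m.astype(np.uint8))
    for j in range(1,k):
        if st[j,4]>20: print('handle',W[l==j].mean(0).round(4),st[j])
    m=(W[...,2]>0.083)&(W[...,2]<0.1)&(np.hypot(W[...,0]-c[0],W[...,1]-c[1])<0.15)&(p.max(2).astype(int)-p.min(2)<40)
    k,l,st,_=cv2.connectedComponentsWithStats(m.astype(np.uint8))
    for j in range(1,k):
        if st[j,4]>10: print('light',W[l==j].mean(0).round(4),st[j])
z=np.load('top.npz'); W=z['W']
for (u,v) in [(400,158),(400,165),(437,178),(337,274),(437,236),(335,258)]: print(u,v,W[int(v/1.25),int(u/1.25)].round(4))
E
```

```text
top
(array([ 618. , -315.5]), 93, 36, -63.9, np.float64(26.1), (457, 169), 386)
(array([ 474.7, -372.7]), 88, 37, -69.4, np.float64(25.9), (480, 218), 387)
(array([ 359.4, -272.3]), 91, 37, 46.6, np.float64(26.0), (446, 260), 413)
chest ((705.7884521484375, 90.83120727539062), (221.2238311767578, 449.1398620605469), 3.707261562347412) 0.0799991096464046
[[580.9000244140625, 307.79998779296875], [609.9000244140625, -140.39999389648438], [830.7000122070312, -126.0999984741211], [801.5999755859375, 322.1000061035156]]
timer 80 [0.68233571 0.00234683 0.13398049]
handle [ 0.5722 -0.0007  0.0603] [329 174  43  19 236]
handle [0.5591 0.2288 0.0576] [244 176  49  28 183]
handle [0.4943 0.2204 0.0601] [256 206  30  17 176]
light [0.7375 0.0755 0.0863] [317 122   8  11  38]
light [0.6786 0.0548 0.0937] [299 136  65  21 852]
scene
(array([ 363.8, -270.2]), 91, 37, 45.7, np.float64(24.9), (184, 219), 290)
(array([ 477.9, -373.8]), 88, 39, -70.0, np.float64(25.1), (148, 256), 414)
(array([ 620.3, -314.3]), 92, 39, -64.4, np.float64(25.4), (179, 291), 551)
chest ((711.1912841796875, 92.25822448730469), (219.0796661376953, 449.08197021484375), 3.455368757247925) 0.07942561040406217
[[588.2999877929688, 309.79998779296875], [615.4000244140625, -138.5], [834.0999755859375, -125.30000305175781], [807.0, 323.0]]
timer 88 [0.68980547 0.00150693 0.13224072]
handle [0.4944 0.22   0.0585] [347 190  24  11  96]
handle [0.5564 0.169  0.057 ] [349 207  11  12  42]
handle [0.6714 0.3823 0.0572] [439 213   7   9  32]
handle [ 0.5731 -0.0011  0.0587] [278 223  41  18 188]
light [0.6884 0.0484 0.0923] [300 228  70  35 932]
light [0.7407 0.077  0.0849] [351 252  12  11  52]
400 158 [0.7369 0.0772 0.0874]
400 165 [0.7211 0.0776 0.0841]
437 178 [0.6809 0.0026 0.1357]
337 274 [0.4876 0.2235 0.0617]
437 236 [0.5674 0.0015 0.0628]
335 258 [0.5225 0.2238 0.0767]
```

Call:
{"method": "apply_moves", "body": {"steps": [[[0,0,-0.175],[0,0,0],0.3],[[0,0,-0.175],[0,0,0],0.3],[[0,0,-0.175],[0,0,0],0.3],[[0,0,-0.175],[0,0,0],0.3],[[0,0,-0.175],[0,0,0],0.3]], "newtons": 30}}

```text
t: 0.72
eef_pos: [0.1536, -0.657, 0.2051]
eef_rot: [-3.141, -0.001, 1.11]
force: [0.5, 0.2, -0.5]
grip_width: 0.0474
grasp_force: 0.0
```

Call:
{"method": "apply_moves", "body": {"steps": [[[0,0,-0.175],[0,0,0],0.3],[[0,0,-0.175],[0,0,0],0.3],[[0,0,-0.175],[0,0,0],0.3],[[0,0,0],[5,5.5,0],0.3],[[0,0,0],[5,5.5,0],0.3]]}}

```text
t: 1.35
eef_pos: [0.2415, -0.5667, 0.2049]
eef_rot: [-3.142, -0.001, 1.628]
force: [0.6, -0.4, -0.0]
grip_width: 0.033
grasp_force: 0.0
```

Call:
{"method": "apply_moves", "body": {"steps": [[[0,0,0],[5,5.5,0],0.3],[[0,0,0],[5,5.5,0],0.3],[[0,0,0],[5,5.5,0],0.3],[[0,0,0],[5,5.5,0],0.3],[[0,0,0],[5,5.5,0],0.3]]}}

```text
t: 1.98
eef_pos: [0.4605, -0.3427, 0.2054]
eef_rot: [-3.141, -0.0, 1.63]
force: [1.0, 0.0, 0.1]
grip_width: 0.033
grasp_force: 0.0
```

Call:
{"method": "apply_moves", "body": {"steps": [[[0,0,0],[6,0,0],0.3],[[0,0,0],[6,0,0],0.3],[[0,0,0],[6,0,0],0.3],[[0,0,0],[6,0,0],0.3],[[0,0,0],[6,0,0],0.3]]}}

```text
t: 2.6
eef_pos: [0.4413, -0.0431, 0.2055]
eef_rot: [3.141, 0.0, 1.63]
force: [1.2, 0.3, 0.1]
grip_width: 0.0327
grasp_force: 0.0
```

Call:
{"method": "apply_moves", "body": {"steps": [[[0,0,0],[6,1.2,0],0.3],[[0,0,0],[6,1.2,0],0.3],[[0,0,0],[6,1.2,0],0.3],[[0,0,0],[6,1.2,0],0.3],[[0,0,0],[0,0,0],0.3]]}}

```text
t: 3.22
eef_pos: [0.4749, 0.2024, 0.2054]
eef_rot: [-3.141, -0.002, 1.636]
force: [0.8, -0.4, -0.6]
grip_width: 0.0329
grasp_force: 0.0
```

```bash
cat >> h.py <<'E'
# refined chest frame may be overwritten
C0=np.array([.708,.0915]); YAW=np.radians(3.6)
def tochest(P): 
    c,s=np.cos(YAW),np.sin(YAW); d=np.asarray(P)[...,:2]-C0
    return np.stack([d[...,0]*c+d[...,1]*s,-d[...,0]*s+d[...,1]*c],-1)
def toworld(q):
    c,s=np.cos(YAW),np.sin(YAW); q=np.asarray(q)
    return np.stack([q[...,0]*c-q[...,1]*s,q[...,0]*s+q[...,1]*c],-1)+C0
def go(xyz,yaw=None):
    s=robot.sense(); R=Ro.from_euler('xyz',s['eef_rot']).as_matrix()
    y=s['eef_rot'][2]; t=0 if yaw is None else (yaw-y+np.pi)%(2*np.pi)-np.pi
    R2=Ro.from_euler('xyz',[np.pi,0,y+t]).as_matrix()
    d=np.array(xyz)-s['eef_pos']
    print('at',np.round(s['eef_pos'],4),'yaw %.3f'%y,'rz total %.3f'%-t,'then shift cm',np.round(R2.T@d*100,2))
E
python3 - <<'E'
from h import *
s=robot.sense(); print(s['eef_pos'],s['joint_positions'].round(2))
p,W=cloud('wrist'); save(p,'w1.png'); np.savez('w1',p=p,W=W)
for v in range(20,400,40): print([tuple((W[v,u]*1000).round().tolist()) for u in range(40,640,140)])
E
```

```text
[0.47491582 0.20242551 0.20540729] [ 0.17  0.25 -0.8   1.92  0.2   1.05 -0.65]
[(153.0, 365.0, -2.0), (310.0, 372.0, -0.0), (461.0, 381.0, -1.0), (613.0, 392.0, -0.0), (768.0, 405.0, 0.0)]
[(148.0, 323.0, -3.0), (309.0, 331.0, -1.0), (464.0, 340.0, -1.0), (619.0, 351.0, -1.0), (778.0, 365.0, -1.0)]
[(144.0, 279.0, -1.0), (309.0, 288.0, -1.0), (467.0, 298.0, -1.0), (597.0, 301.0, 69.0), (723.0, 310.0, 79.0)]
[(138.0, 234.0, -2.0), (307.0, 243.0, -2.0), (470.0, 254.0, -1.0), (599.0, 265.0, 77.0), (732.0, 275.0, 79.0)]
[(133.0, 185.0, -2.0), (306.0, 196.0, -2.0), (473.0, 207.0, -1.0), (605.0, 228.0, 79.0), (741.0, 238.0, 79.0)]
[(127.0, 134.0, -1.0), (305.0, 147.0, 0.0), (476.0, 158.0, -1.0), (610.0, 189.0, 80.0), (752.0, 198.0, 79.0)]
[(400.0, 230.0, 307.0), (302.0, 94.0, -1.0), (479.0, 106.0, 0.0), (617.0, 148.0, 80.0), (545.0, 239.0, 307.0)]
[(409.0, 225.0, 318.0), (444.0, 231.0, 325.0), (473.0, 229.0, 317.0), (500.0, 236.0, 326.0), (537.0, 233.0, 318.0)]
[(402.0, 210.0, 313.0), (444.0, 223.0, 325.0), (487.0, -9.0, -0.0), (501.0, 227.0, 327.0), (545.0, 219.0, 312.0)]
[(424.0, 221.0, 337.0), (448.0, 222.0, 336.0), (473.0, 225.0, 337.0), (497.0, 226.0, 336.0), (522.0, 227.0, 337.0)]
```

View pics/w1.png

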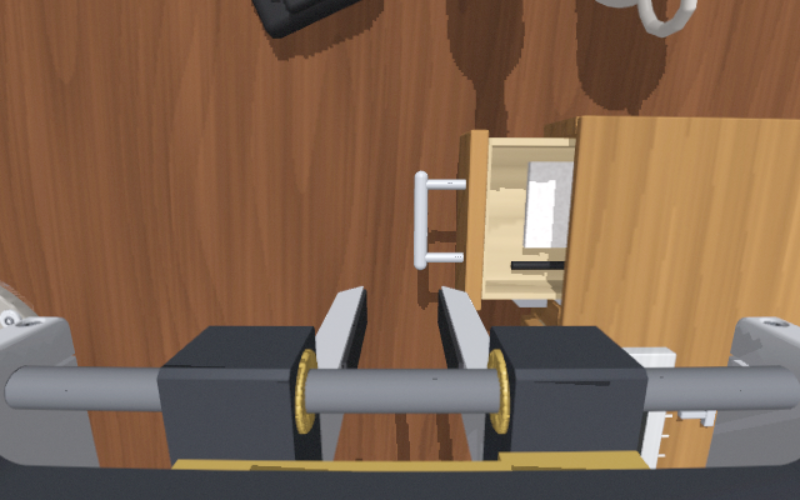

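The wrist view shows the left handle bar from about (421,175) to (421,268). The drawer front is near x=478 and the chest's front edge near x=575.

```bash
python3 - <<'E'
from h import *
z=np.load('w1.npz'); p,W=z['p'],z['W']
m=(abs(W[...,2]-.058)<.008)&(W[...,0]<.515)&(W[...,0]>.45)
m[:130]=0; m[225:]=0
k,l,st,_=cv2.connectedComponentsWithStats(m.astype(np.uint8)); i=1+st[1:,4].argmax(); q=W[l==i]; print(st[i])
q=q[:, :2]; lo=q[:,0].min(); b=q[q[:,0]<np.median(q[:,0])+.006]; r=cv2.fitLine((b*1000).astype(np.float32),cv2.DIST_HUBER,0,1,1).ravel(); print('bar',b.mean(0),b.min(0),b.max(0),r)
# chest front edge: top surface min x per row
E=[]
for v in range(95,260):
    t=W[v]; g=np.where(abs(t[:,2]-.08)<.003)[0]
    g=g[t[g,0]>.56]
    if len(g)>30: E.append(t[g[0],:2])
E=np.array(E)*1000; vx,vy,x0,y0=cv2.fitLine(E.astype(np.float32),cv2.DIST_HUBER,0,.1,.1).ravel(); print('edge yaw',np.degrees(np.arctan2(vx*np.sign(vy),abs(vy))),x0,y0,len(E))
# left end edge
m=abs(W[...,2]-.08)<.004; m&=W[...,0]>.57; q=W[m]; print('ymax',[ (round(a,3),q[abs(q[:,0]-a)<.005,1].max().round(4)) for a in (.6,.65,.7,.75)])
print(tochest(b.mean(0)), tochest([x0/1000,y0/1000]))
E
```

```text
[ 331  137   35   79 1183]
bar [0.48834108 0.22262846] [0.48079622 0.18062421] [0.4961704  0.25973201] [ 3.8267996e-02 -9.9926752e-01  4.8823514e+02  2.2192314e+02]
edge yaw -3.5043695 601.8407 227.93854 165
ymax [(0.6, np.float64(0.3082)), (0.65, np.float64(0.3112)), (0.7, np.float64(0.3145)), (0.75, np.float64(0.3178))]
[-0.21099185  0.14466221] [-0.0973828  0.1428351]
```

```bash
python3 -c "
from h import *
go([.488,.2225,.038],1.6336)"
```

```text
at [0.475  0.1996 0.2051] yaw 1.634 rz total 0.000 then shift cm [ 2.2   1.44 16.71]
```

Call:
{"method": "apply_moves", "body": {"steps": [[[0,0,0],[2.2,1.4,0],0.3],[[0,0,0],[0,0,4],0.3],[[0,0,0],[0,0,5],0.3],[[0,0,0],[0,0,5],0.3],[[0,0,0],[0,0,2.7],0.3]]}}

```text
t: 3.9
eef_pos: [0.4874, 0.2179, 0.0361]
eef_rot: [-3.139, 0.002, 1.628]
force: [0.4, 0.1, 1.0]
grip_width: 0.0327
grasp_force: 0.0
```

Call:
{"method": "apply_moves", "body": {"steps": [[[0,0,0],[0,0,0],1],[[0,0,0],[0,0,0],1],[[0,0,0],[0,0,0],1],[[0,0,0],[0,0,0],1],[[0,0,0],[0,0,0],1]], "newtons": 25}}

```text
t: 4.53
eef_pos: [0.4892, 0.2202, 0.0398]
eef_rot: [3.14, 0.0, 1.629]
force: [-0.8, -2.6, 9.8]
grip_width: 0.0102
grasp_force: 25.0
```

Call:
{"method": "apply_moves", "body": {"steps": [[[0,0,0],[0,1.2,0],1],[[0,0,0],[0,1.2,0],1],[[0,0,0],[0,1.2,0],1],[[0,0,0],[0,1.2,0],1],[[0,0,0],[0,1.0,0],1]]}}

```text
t: 5.15
eef_pos: [0.5474, 0.2239, 0.0398]
eef_rot: [3.14, -0.0, 1.629]
force: [-1.6, -0.9, 7.1]
grip_width: 0.0101
grasp_force: 25.0
```

Call:
{"method": "apply_moves", "body": {"steps": [[[0,0,0],[0,0.4,0],1],[[0,0,0],[0,0.3,0],1],[[0,0,0],[0,0.2,0],1],[[0,0,0],[0,0.1,0],1],[[0,0,0],[0,0,0],1]]}}

```text
t: 5.78
eef_pos: [0.5533, 0.2243, 0.0395]
eef_rot: [-3.138, 0.002, 1.631]
force: [-22.5, -4.2, 25.4]
grip_width: 0.0101
grasp_force: 25.0
```

Call:
{"method": "apply_moves", "body": {"steps": [[[0,0,0],[0,0,0],0.4],[[0,0,0],[0,0,0],0.4],[[0,0,0],[0,0,-3],0.4],[[0,0,0],[0,0,-5],0.4],[[0,0,0],[0,0,-5],0.4]]}}

```text
t: 6.4
eef_pos: [0.5563, 0.2242, 0.1702]
eef_rot: [3.142, -0.0, 1.63]
force: [0.9, -0.3, 0.2]
grip_width: 0.0283
grasp_force: 0.0
```

Call:
{"method": "apply_moves", "body": {"steps": [[[0,0,0],[-5,0,0],0.4],[[0,0,0],[-5,0,0],0.4],[[0,0,0],[-5,0,0],0.4],[[0,0,0],[-5,0,0],0.4],[[0,0,0],[-5,0,0],0.4]]}}

```text
t: 7.02
eef_pos: [0.5712, -0.0271, 0.169]
eef_rot: [3.141, 0.0, 1.629]
force: [1.3, -0.1, -0.6]
grip_width: 0.0283
grasp_force: 0.0
```

```bash
cat > bar.py <<'E'
from h import *
p,W=cloud('wrist'); np.savez('w2',p=p,W=W)
q=tochest(W); 
for nm,c in (('right',-.083),('left',.1447)):
  m=(abs(W[...,2]-.059)<.009)&(abs(q[...,1]-c)<.07)&(q[...,0]<-.12)&(q[...,0]>-.3)
  k,l,st,_=cv2.connectedComponentsWithStats(m.astype(np.uint8))
  if k>1:
    i=1+st[1:,4].argmax(); b=q[l==i]; b=b[b[:,0]<np.percentile(b[:,0],10)+.009]
    print(nm,st[i].tolist(),'bar chest',b.mean(0).round(4),b.min(0).round(4),b.max(0).round(4),'n',len(b),'world',toworld(b.mean(0)).round(4))
go(list(toworld(np.array([-.145,-.083])))+[.038],1.6336)
p,W=cloud('top'); q=tochest(W); save(p,'t2.png')
m=(abs(W[...,2]-.06)<.009)&(q[...,1]>.05)&(q[...,1]<.25)&(q[...,0]<-.1)&(q[...,0]>-.3)&(p.min(2)>130); print('left bar top',m.sum(),np.median(q[m],0))
E
python3 bar.py
```

```text
right [313, 103, 37, 135, 2072] bar chest [-0.1463 -0.0812] [-0.1514 -0.1442] [-0.1415 -0.0243] n 1509 world [0.5671 0.0013]
at [ 0.5713 -0.0347  0.1685] yaw 1.623 rz total -0.011 then shift cm [ 3.44 -0.06 13.05]
left bar top 177 [-0.1447492   0.14120292]
```

Call:
{"method": "apply_moves", "body": {"steps": [[[0,0,-0.01],[3.4,-0.3,0],0.3],[[0,0,0],[0,0,3],0.3],[[0,0,0],[0,0,5],0.3],[[0,0,0],[0,0,5],0.3],[[0,0,0],[0,0,0],0.3]]}}

```text
t: 7.75
eef_pos: [0.5639, 0.0088, 0.0362]
eef_rot: [-3.137, -0.001, 1.64]
force: [0.6, -0.5, -0.3]
grip_width: 0.0329
grasp_force: 0.0
```

Call:
{"method": "apply_moves", "body": {"steps": [[[0,0,0],[0,0,0],1],[[0,0,0],[0,0,0],1],[[0,0,0],[0,0,0],1],[[0,0,0],[0,0,0],1],[[0,0,0],[0,-0.3,0],1]], "newtons": 30}}

```text
t: 8.38
eef_pos: [0.5645, 0.0083, 0.0402]
eef_rot: [3.138, 0.0, 1.639]
force: [1.2, -0.4, 9.0]
grip_width: 0.01
grasp_force: 30.0
```

Call:
{"method": "apply_moves", "body": {"steps": [[[0,0,0],[0,-1,0],1],[[0,0,0],[0,-1.2,0],1],[[0,0,0],[0,-1.3,0],1],[[0,0,0],[0,-1.3,0],1],[[0,0,0],[0,-1.3,0],1]]}}

```text
t: 9.0
eef_pos: [0.5035, 0.0043, 0.0402]
eef_rot: [3.138, 0.0, 1.64]
force: [1.0, 0.5, 11.4]
grip_width: 0.0103
grasp_force: 30.0
```

Call:
{"method": "apply_moves", "body": {"steps": [[[0,0,0],[0,-1.3,0],1],[[0,0,0],[0,-1.3,0],1],[[0,0,0],[0,-1.3,0],1],[[0,0,0],[0,-1.3,0],1],[[0,0,0],[0,0,0],1]]}}

```text
t: 9.62
eef_pos: [0.4511, 0.0009, 0.0401]
eef_rot: [3.138, 0.001, 1.64]
force: [-0.2, 3.2, 11.8]
grip_width: 0.0102
grasp_force: 30.0
```

Call:
{"method": "apply_moves", "body": {"steps": [[[0,0,0],[0,-0.6,0],1],[[0,0,0],[0,-0.6,0],1],[[0,0,0],[0,-0.4,0],1],[[0,0,0],[0,-0.2,0],1],[[0,0,0],[0,0,0],1]]}}

```text
t: 10.25
eef_pos: [0.4374, 0.0001, 0.0404]
eef_rot: [3.132, -0.001, 1.64]
force: [21.9, 1.9, -13.2]
grip_width: 0.01
grasp_force: 30.0
```

Call:
{"method": "apply_moves", "body": {"steps": [[[0,0,0],[0,0,0],0.3],[[0,0,0],[0,0,0],0.3],[[0,0,0],[0,0,-4],0.3],[[0,0,0],[0,0,-6],0.3],[[0,0,0],[0,0,-6],0.3]]}}

```text
t: 10.88
eef_pos: [0.4315, -0.0004, 0.2003]
eef_rot: [-3.141, -0.0, 1.64]
force: [1.0, -0.6, 0.3]
grip_width: 0.0331
grasp_force: 0.0
```

```bash
cat > look.py <<'E'
from h import *
import sys
f=sys.argv[1]
print(robot.sense()['eef_pos'].round(3),robot.sense()['eef_rot'].round(3))
p,W=cloud('top'); q=tochest(W); save(p,f); np.savez('top',p=p,W=W)
for o in packs(W,p,(0.2,1.1,-0.6,-.16)): print('desk',o)
m=(abs(W[...,2]-.06)<.009)&(p.min(2)>130)&(q[...,0]<-.1)
for nm,c in (('right',-.083),('left',.1447)):
    g=m&(abs(q[...,1]-c)<.06)&(q[...,0]>-.32)
    print(nm,g.sum(),np.percentile(q[g],[5,50],axis=0) if g.any() else '')
E
python3 look.py t3.png
```

```text
[ 0.431 -0.     0.2  ] [-3.141 -0.     1.64 ]
desk (array([ 618.2, -316. ]), 92, 36, -63.8, np.float64(26.0), (457, 169), 389)
desk (array([ 474.9, -372.3]), 90, 37, -69.9, np.float64(26.0), (480, 218), 391)
desk (array([ 359.9, -271.9]), 90, 37, 46.3, np.float64(25.8), (447, 260), 415)
right 4 [[-0.22680458 -0.02695673]
 [-0.22529301 -0.02548552]]
left 174 [[-0.15222149  0.10866544]
 [-0.14466221  0.14090922]]
```

View pics/t3.png

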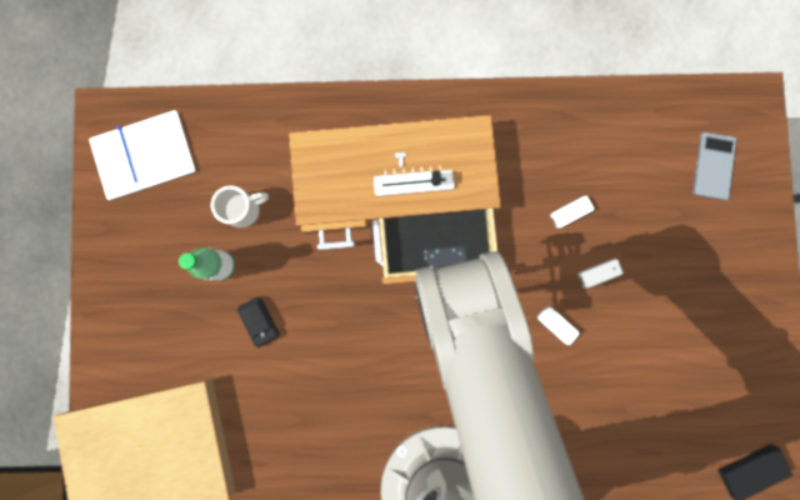

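The view shows the left drawer shut, the right drawer fully out and empty, and all three packs where they were. Next I pick the far pack, P1.

Call:
{"method": "apply_moves", "body": {"steps": [[[0,0,-0.13],[0,0,0],-0.4],[[0,0,-0.13],[0,0,0],-0.4],[[0,0,-0.13],[0,0,0],-0.4],[[0,0,0],[-5,0.4,0],-0.4],[[0,0,0],[-5,0.4,0],-0.4]]}}

```text
t: 11.55
eef_pos: [0.4841, -0.0879, 0.1989]
eef_rot: [-3.141, 0.001, 2.031]
force: [0.5, 0.2, -0.4]
grip_width: 0.0657
grasp_force: 0.0
```

Call:
{"method": "apply_moves", "body": {"steps": [[[0,0,0],[-5.4,0.4,0],-0.4],[[0,0,0],[-5.4,0.4,0],-0.4],[[0,0,0],[-5.4,0.4,0],-0.4],[[0,0,0],[-5.4,0.4,0],-0.4],[[0,0,0],[-5,0.4,0],-0.4]]}}

```text
t: 12.18
eef_pos: [0.6198, -0.3182, 0.1984]
eef_rot: [-3.141, -0.0, 2.029]
force: [0.1, 1.1, 1.0]
grip_width: 0.0658
grasp_force: 0.0
```

```bash
cat >> h.py <<'E'
def wp():
    p,W=cloud('wrist')
    return [o for o in packs(W,p) if 70<o[1]<110]
E
python3 - <<'E'
from h import *
print(robot.sense()['joint_positions'].round(2))
for o in wp(): print(o)
go([.619,-.315,.15],np.radians(116.2))
E
```

```text
[ 0.8   0.54 -0.61  1.53  0.32  1.18  0.59]
(array([ 361.3, -272.1]), 90, 37, 45.6, np.float64(24.5), (114, 37), 3403)
(array([ 476.8, -373.7]), 90, 37, -69.7, np.float64(24.8), (182, 174), 2741)
(array([ 619.1, -316. ]), 89, 36, -63.8, np.float64(25.0), (322, 184), 2597)
at [ 0.6209 -0.3244  0.1974] yaw 2.025 rz total -0.003 then shift cm [0.93 0.24 4.74]
```

Call:
{"method": "apply_moves", "body": {"steps": [[[0,0,0],[0.8,0.2,4.5],-0.4],[[0,0,0],[0,0,5],-0.4],[[0,0,0],[0,0,5],-0.4],[[0,0,0],[0,0,3.5],-0.4],[[0,0,0],[0,0,1],-0.4]]}}

```text
t: 12.85
eef_pos: [0.6163, -0.3077, 0.0064]
eef_rot: [-3.14, -0.003, 2.03]
force: [1.2, -0.5, -0.2]
grip_width: 0.0659
grasp_force: 0.0
```

Call:
{"method": "apply_moves", "body": {"steps": [[[0,0,0],[0,0,0.4],-0.4],[[0,0,0],[0,0,0],1],[[0,0,0],[0,0,0],1],[[0,0,0],[0,0,0],1],[[0,0,0],[0,0,0],1]], "newtons": 35}}

```text
t: 13.48
eef_pos: [0.618, -0.3087, 0.0052]
eef_rot: [3.141, 0.001, 2.03]
force: [-2.6, -0.8, 6.2]
grip_width: 0.0356
grasp_force: 35.0
```

Call:
{"method": "apply_moves", "body": {"steps": [[[0,0,0],[0,0,-3],1],[[0,0,0],[0,0,-5],1],[[0,0,0],[0,0,-5],1],[[0,0,0],[0,0,-3],1],[[0,0,0],[0,0,0],1]]}}

```text
t: 14.1
eef_pos: [0.6189, -0.3088, 0.1671]
eef_rot: [3.139, 0.003, 2.03]
force: [-0.0, -0.2, -2.3]
grip_width: 0.0359
grasp_force: 35.0
```

```bash
cat > slot.py <<'E'
from h import *
import sys
k=int(sys.argv[1]); t=toworld(np.array([-.1355-.027,-.082+k*.075])); print('slot',t)
print(robot.sense()['joint_positions'].round(2),robot.sense()['grip_width'],robot.sense()['force'].round(1))
go(list(t)+[.16],YAW+(np.pi if sys.argv[2]=='1' else 0))
E
python3 slot.py 1 1
```

```text
slot [0.54626019 0.07431035]
[ 0.79  0.55 -0.61  1.57  0.34  1.12  0.57] 0.035883378078552526 [-0.  -0.2 -2.3]
at [ 0.6189 -0.3088  0.1671] yaw 2.030 rz total -1.175 then shift cm [ 4.84 38.69  0.71]
```

Call:
{"method": "apply_moves", "body": {"steps": [[[0,0,-0.168],[0,0,0],1],[[0,0,-0.168],[0,0,0],1],[[0,0,-0.168],[0,0,0],1],[[0,0,-0.168],[0,0,0],1],[[0,0,-0.168],[0,0,0],1]]}}

```text
t: 14.72
eef_pos: [0.6171, -0.3081, 0.1628]
eef_rot: [3.141, -0.002, 2.875]
force: [-0.0, -0.9, -2.0]
grip_width: 0.0358
grasp_force: 35.0
```

Call:
{"method": "apply_moves", "body": {"steps": [[[0,0,-0.168],[0,0,0],1],[[0,0,-0.168],[0,0,0],1],[[0,0,0],[0.7,4.8,0],1],[[0,0,0],[0.7,4.8,0],1],[[0,0,0],[0.7,4.8,0],1]]}}

```text
t: 15.35
eef_pos: [0.5864, -0.1645, 0.163]
eef_rot: [3.141, -0.001, -3.078]
force: [0.8, 0.3, -1.7]
grip_width: 0.0359
grasp_force: 35.0
```

Call:
{"method": "apply_moves", "body": {"steps": [[[0,0,0],[0.7,4.8,0],1],[[0,0,0],[0.7,4.8,0],1],[[0,0,0],[0.7,4.8,0],1],[[0,0,0],[0.7,4.8,0],1],[[0,0,0],[0.7,4.8,0],1]]}}

```text
t: 15.98
eef_pos: [0.5361, 0.0724, 0.1634]
eef_rot: [3.141, -0.001, -3.078]
force: [0.3, 0.5, -1.3]
grip_width: 0.0356
grasp_force: 35.0
```

Call:
{"method": "apply_moves", "body": {"steps": [[[0,0,0],[0,0,0],1],[[0,0,0],[0,0,0],1],[[0,0,0],[0,0,0],1],[[0,0,0],[0,0,0],1],[[0,0,0],[0,0,0],1]]}}

```text
t: 16.6
eef_pos: [0.5373, 0.0707, 0.1644]
eef_rot: [3.142, -0.0, -3.078]
force: [-0.4, 0.1, -2.2]
grip_width: 0.0357
grasp_force: 35.0
```

```bash
python3 slot.py 1 1; python3 -c "
from h import *
p,W=cloud('wrist'); save(p,'w4.png')"
```

```text
slot [0.54626019 0.07431035]
[ 0.56  0.42 -1.    1.9   0.41  1.04  1.02] 0.03567643959703624 [-0.4  0.1 -2.2]
at [0.5373 0.0707 0.1644] yaw -3.078 rz total 0.000 then shift cm [-0.91  0.3   0.44]
```

View pics/w4.png

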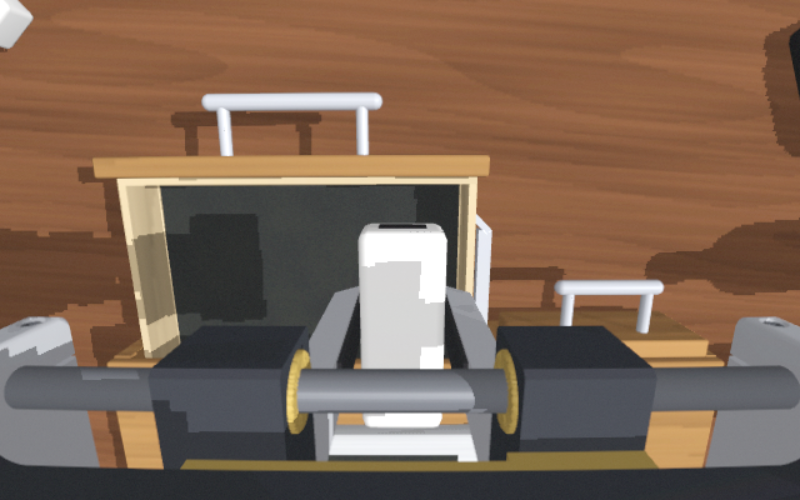

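The wrist view shows the pack held square over the drawer's left part, with the pack at (402,325). The inner walls are near x=160 and x=462, so there is room to lower it.

Call:
{"method": "apply_moves", "body": {"steps": [[[0,0,0],[0,0.2,4],1],[[0,0,0],[0,0,4],1],[[0,0,0],[0,0,3.5],1],[[0,0,0],[0,0,1.5],1],[[0,0,0],[0,0,0.4],1]]}}

```text
t: 17.27
eef_pos: [0.5371, 0.0734, 0.0303]
eef_rot: [3.141, -0.0, -3.077]
force: [0.2, 0.1, -1.1]
grip_width: 0.0357
grasp_force: 35.0
```

Call:
{"method": "apply_moves", "body": {"steps": [[[0,0,0],[0,0,0],1],[[0,0,0],[0,0,0.3],1],[[0,0,0],[0,0,0],1],[[0,0,0],[0,0,0],-0.06],[[0,0,0],[0,0,0],-0.06]]}}

```text
t: 17.9
eef_pos: [0.5373, 0.0733, 0.0277]
eef_rot: [3.142, 0.0, -3.077]
force: [0.4, 0.1, 0.6]
grip_width: 0.0492
grasp_force: 0.0
```

Call:
{"method": "apply_moves", "body": {"steps": [[[0,0,0],[0,0,0],-0.06],[[0,0,0],[0,0,-2],-0.06],[[0,0,0],[0,0,-5],-0.06],[[0,0,0],[0,0,-6],-0.06],[[0,0,0],[0,0,-6],-0.06]]}}

```text
t: 18.52
eef_pos: [0.5366, 0.0737, 0.2206]
eef_rot: [3.141, 0.0, -3.076]
force: [0.3, -0.8, 0.1]
grip_width: 0.0499
grasp_force: 0.0
```

```bash
cat > fl.py <<'E'
from h import *
p,W=cloud('wrist'); q=tochest(W)
m=abs(W[...,2]-.0195)<.004; m&=(abs(q[...,1]+.08)<.15)&(q[...,0]<-.08)&(q[...,0]>-.25)
print('floor',np.percentile(q[m],[1,99],axis=0).round(3).tolist())
for o in packs(W,p,None,.038,.052): print('indrawer',tochest(np.array(o[0])/1000).round(3),o)
for o in packs(W,p): print('desk',o)
p,W=cloud('top'); np.savez('top',p=p,W=W)
for o in packs(W,p,(0.2,1.1,-0.6,-.16)): print('topdesk',o)
for o in packs(W,p,(0.4,.7,-.17,.16),.036,.055): print('topdrawer',tochest(np.array(o[0])/1000).round(3),o)
E
python3 fl.py
```

```text
floor [[-0.219, -0.205], [-0.082, 0.034]]
indrawer [-0.199 -0.205] (array([ 522.3, -125.5]), 41, 2, 4.5, np.float64(45.2), (141, 164), 279)
indrawer [-0.165 -0.009] (array([544. ,  72.5]), 91, 36, 3.1, np.float64(44.4), (320, 193), 2551)
indrawer [-0.161  0.051] (array([544.1, 132.1]), 75, 12, 6.7, np.float64(40.0), (373, 199), 548)
indrawer [-0.102 -0.204] (array([ 619.5, -118.9]), 14, 2, 6.0, np.float64(45.9), (151, 248), 62)
desk (array([ 372.7, -258.2]), 55, 36, 46.1, np.float64(24.8), (26, 19), 1609)
desk (array([ 533.2, -124.3]), 59, 4, 3.8, np.float64(24.2), (151, 166), 305)
desk (array([ 606.4, -120.1]), 47, 3, 2.1, np.float64(21.6), (159, 236), 160)
desk (array([638.4, 410.6]), 39, 8, -17.0, np.float64(23.5), (579, 281), 201)
topdesk (array([ 475.1, -373.7]), 90, 36, -69.6, np.float64(26.1), (480, 218), 395)
topdesk (array([ 359.4, -272.4]), 91, 36, 46.1, np.float64(25.7), (447, 260), 413)
```

Call:
{"method": "apply_moves", "body": {"steps": [[[0,0,0.183],[0,0,0],-0.4],[[0,0,0.183],[0,0,0],-0.4],[[0,0,0.183],[0,0,0],-0.4],[[0,0,0.183],[0,0,0],-0.4],[[0,0,0.183],[0,0,0],-0.4]]}}

```text
t: 19.25
eef_pos: [0.5368, 0.0736, 0.2185]
eef_rot: [3.141, 0.0, 2.285]
force: [0.3, -0.2, -0.3]
grip_width: 0.0658
grasp_force: 0.0
```

Call:
{"method": "apply_moves", "body": {"steps": [[[0,0,0.183],[0,0,0],-0.4],[[0,0,0.183],[0,0,0],-0.4],[[0,0,0],[-4.9,-2.6,0],-0.4],[[0,0,0],[-4.9,-2.6,0],-0.4],[[0,0,0],[-4.9,-2.6,0],-0.4]]}}

```text
t: 19.88
eef_pos: [0.5145, -0.0928, 0.2186]
eef_rot: [3.141, 0.0, 1.926]
force: [1.2, -0.5, -0.5]
grip_width: 0.0656
grasp_force: 0.0
```

Call:
{"method": "apply_moves", "body": {"steps": [[[0,0,0],[-4.9,-2.6,0],-0.4],[[0,0,0],[-4.9,-2.6,0],-0.4],[[0,0,0],[-4.9,-2.6,0],-0.4],[[0,0,0],[-4.9,-2.6,0],-0.4],[[0,0,0],[-4.9,-2.6,0],-0.4]]}}

```text
t: 20.5
eef_pos: [0.4776, -0.3679, 0.2188]
eef_rot: [3.141, 0.0, 1.925]
force: [1.0, 0.8, 1.0]
grip_width: 0.0658
grasp_force: 0.0
```

Call:
{"method": "apply_moves", "body": {"steps": [[[0,0,0],[0,0,1],-0.4],[[0,0,0],[0,0,1],-0.4],[[0,0,0],[0,0,0],-0.4],[[0,0,0],[0,0,0],-0.4],[[0,0,0],[0,0,0],-0.4]]}}

```text
t: 21.12
eef_pos: [0.4783, -0.3661, 0.198]
eef_rot: [3.141, 0.0, 1.926]
force: [-0.6, 0.3, -0.2]
grip_width: 0.066
grasp_force: 0.0
```

```bash
cat > pk.py <<'E'
from h import *
P=np.array(robot.sense()['eef_pos'])
o=sorted(wp(),key=lambda o:np.hypot(*(o[0]/1000-P[:2])))
for x in o: print(x)
o=o[0]; y=robot.sense()['eef_rot'][2]; a=np.radians(o[3]); a+=np.pi*round((y-a)/np.pi)
go(list(o[0]/1000)+[.0045],a)
E
python3 pk.py
```

```text
(array([ 475.7, -374.4]), 90, 35, -70.5, np.float64(24.9), (316, 192), 2556)
(array([ 360.4, -272.3]), 90, 37, 46.3, np.float64(24.8), (245, 63), 3313)
at [ 0.4782 -0.3662  0.1979] yaw 1.925 rz total 0.014 then shift cm [-0.69 -0.51 19.34]
```

Call:
{"method": "apply_moves", "body": {"steps": [[[0,0,0.01],[-0.7,-0.5,4.5],-0.4],[[0,0,0],[0,0,5],-0.4],[[0,0,0],[0,0,5],-0.4],[[0,0,0],[0,0,3],-0.4],[[0,0,0],[0,0,1.4],-0.4]]}}

```text
t: 21.8
eef_pos: [0.4752, -0.3743, 0.0071]
eef_rot: [-3.141, -0.002, 1.915]
force: [-0.5, -0.5, 0.1]
grip_width: 0.0658
grasp_force: 0.0
```

Call:
{"method": "apply_moves", "body": {"steps": [[[0,0,0],[0,0,0.4],-0.4],[[0,0,0],[0,0,0],1],[[0,0,0],[0,0,0],1],[[0,0,0],[0,0,0],1],[[0,0,0],[0,0,0],1]]}}

```text
t: 22.42
eef_pos: [0.4759, -0.3751, 0.0051]
eef_rot: [3.141, 0.001, 1.915]
force: [-1.2, 0.3, 6.9]
grip_width: 0.0359
grasp_force: 35.0
```

Call:
{"method": "apply_moves", "body": {"steps": [[[0,0,0],[0,0,-3],1],[[0,0,0],[0,0,-5],1],[[0,0,0],[0,0,-5],1],[[0,0,0],[0,0,-3],1],[[0,0,0],[0,0,0],1]]}}

```text
t: 23.05
eef_pos: [0.4766, -0.3756, 0.167]
eef_rot: [3.14, 0.003, 1.915]
force: [-0.1, -0.6, -2.3]
grip_width: 0.0355
grasp_force: 35.0
```

```bash
sed -i 's/-.082+k/-.085+k/' slot.py; python3 slot.py 0 1
```

```text
slot [ 0.55115785 -0.00353573]
[ 0.99  0.4  -0.55  1.78  0.24  1.03  0.69] 0.03554212371549882 [-0.1 -0.6 -2.3]
at [ 0.4766 -0.3756  0.167 ] yaw 1.915 rz total -1.290 then shift cm [-9.78 36.66  0.7 ]
```

Call:
{"method": "apply_moves", "body": {"steps": [[[0,0,-0.184],[0,0,0],1],[[0,0,-0.184],[0,0,0],1],[[0,0,-0.184],[0,0,0],1],[[0,0,-0.184],[0,0,0],1],[[0,0,-0.184],[0,0,0],1]]}}

```text
t: 23.68
eef_pos: [0.475, -0.3745, 0.1632]
eef_rot: [3.141, -0.001, 2.841]
force: [-0.0, -0.9, -1.1]
grip_width: 0.0359
grasp_force: 35.0
```

Call:
{"method": "apply_moves", "body": {"steps": [[[0,0,-0.184],[0,0,0],1],[[0,0,-0.184],[0,0,0],1],[[0,0,0],[-1.2,4.6,0],1],[[0,0,0],[-1.2,4.6,0],1],[[0,0,0],[-1.2,4.6,0],1]]}}

```text
t: 24.3
eef_pos: [0.5026, -0.2334, 0.1634]
eef_rot: [3.141, -0.001, -3.081]
force: [0.6, -0.1, -0.6]
grip_width: 0.036
grasp_force: 35.0
```

Call:
{"method": "apply_moves", "body": {"steps": [[[0,0,0],[-1.2,4.6,0],1],[[0,0,0],[-1.2,4.6,0],1],[[0,0,0],[-1.2,4.6,0],1],[[0,0,0],[-1.2,4.6,0],1],[[0,0,0],[-1.2,4.6,0],1]]}}

```text
t: 24.92
eef_pos: [0.5485, -0.0003, 0.1635]
eef_rot: [3.141, -0.001, -3.081]
force: [0.6, -0.2, -0.6]
grip_width: 0.0356
grasp_force: 35.0
```

Call:
{"method": "apply_moves", "body": {"steps": [[[0,0,0],[0,0,0],1],[[0,0,0],[0,0,0],1],[[0,0,0],[0,0,0],1],[[0,0,0],[0,0,0],1],[[0,0,0],[0,0,0],1]]}}

```text
t: 25.55
eef_pos: [0.5489, -0.0023, 0.1645]
eef_rot: [-3.142, -0.0, -3.081]
force: [0.1, -1.1, -1.2]
grip_width: 0.0357
grasp_force: 35.0
```

```bash
python3 slot.py 0 1; python3 -c "
from h import *
p,W=cloud('wrist'); q=tochest(W); s=robot.sense()
m=(p.min(2)>120)&(W[...,2]<s['eef_pos'][2]+.04)&(W[...,2]>s['eef_pos'][2]-.03)&(np.hypot(W[...,0]-s['eef_pos'][0],W[...,1]-s['eef_pos'][1])<.07); m[:90]=0
print('held',m.sum(),np.percentile(q[m],[1,99],axis=0),np.percentile(W[m][:,2],[1,50,99]), tochest(s['eef_pos']))"; sed -n 1,4p fl.py >/dev/null; python3 fl.py | grep -v topdesk
```

```text
slot [ 0.55115785 -0.00353573]
[ 0.64  0.4  -0.93  1.89  0.38  1.03  1.18] 0.035748498710508815 [ 0.1 -1.1 -1.2]
at [ 0.5489 -0.0023  0.1645] yaw -3.081 rz total -0.003 then shift cm [-0.22 -0.14  0.45]
held 9801 [[-0.21140871 -0.11203716]
 [-0.14506132 -0.05714706]] [0.17110146 0.18432933 0.20194004] [-0.16463113 -0.08351557]
floor [[-0.22, -0.204], [-0.094, 0.035]]
indrawer [-0.166 -0.009] (array([543.2,  72.4]), 89, 37, 3.4, np.float64(44.4), (401, 196), 3545)
indrawer [-0.148  0.052] (array([556.7, 134. ]), 92, 9, 3.9, np.float64(40.1), (462, 215), 732)
desk (array([ 392.9, -250.4]), 41, 20, -85.9, np.float64(24.3), (61, 8), 699)
topdrawer [-0.149  0.051] (array([555.8, 133.1]), 103, 13, 5.9, np.float64(41.0), (301, 193), 128)
topdrawer [-0.167 -0.007] (array([542. ,  74.1]), 90, 35, 5.7, np.float64(45.1), (322, 205), 154)
```

Call:
{"method": "apply_moves", "body": {"steps": [[[0,0,0],[-0.1,-0.1,4],1],[[0,0,0],[0,0,4],1],[[0,0,0],[0,0,3.5],1],[[0,0,0],[0,0,1.5],1],[[0,0,0],[0,0,0.4],1]]}}

```text
t: 26.32
eef_pos: [0.55, -0.0024, 0.0303]
eef_rot: [3.141, -0.0, -3.08]
force: [-0.1, 0.9, -0.8]
grip_width: 0.0357
grasp_force: 35.0
```

Call:
{"method": "apply_moves", "body": {"steps": [[[0,0,0],[0,0,0],1],[[0,0,0],[0,0,0.3],1],[[0,0,0],[0,0,0],1],[[0,0,0],[0,0,0],-0.06],[[0,0,0],[0,0,0],-0.06]]}}

```text
t: 26.95
eef_pos: [0.5502, -0.0026, 0.0277]
eef_rot: [-3.142, 0.0, -3.081]
force: [0.4, -0.3, 0.2]
grip_width: 0.0491
grasp_force: 0.0
```

Call:
{"method": "apply_moves", "body": {"steps": [[[0,0,0],[0,0,0],-0.06],[[0,0,0],[0,0,-2],-0.06],[[0,0,0],[0,0,-5],-0.06],[[0,0,0],[0,0,-6],-0.06],[[0,0,0],[0,0,-6],-0.06]]}}

```text
t: 27.58
eef_pos: [0.5496, -0.0021, 0.2206]
eef_rot: [3.141, 0.0, -3.08]
force: [-0.0, 0.2, 0.5]
grip_width: 0.0501
grasp_force: 0.0
```

```bash
python3 fl.py; python3 -c "
from h import *
go([.360,-.272,.2],np.radians(46.2)); go([.360,-.272,.2],np.radians(226.2))"
```

```text
floor [[-0.219, -0.205], [-0.082, 0.035]]
indrawer [-0.157 -0.205] (array([ 564.3, -123.3]), 128, 2, 3.2, np.float64(46.1), (212, 195), 385)
indrawer [-0.165 -0.085] (array([548.6,  -3.8]), 89, 36, 4.1, np.float64(44.5), (320, 185), 2544)
indrawer [-0.165 -0.009] (array([543.9,  72.4]), 90, 36, 3.1, np.float64(44.4), (389, 186), 2584)
indrawer [-0.146  0.051] (array([559.1, 133.6]), 97, 9, 3.8, np.float64(40.2), (441, 203), 583)
desk (array([ 373.4, -257.9]), 54, 36, 45.5, np.float64(24.7), (95, 14), 1323)
desk (array([ 567.1, -122.3]), 125, 3, 3.9, np.float64(23.3), (218, 194), 503)
desk (array([542.5,  54.4]), 85, 4, 0.8, np.float64(30.2), (372, 180), 91)
topdrawer [-0.149  0.051] (array([555.7, 133.2]), 103, 13, 5.9, np.float64(41.6), (301, 193), 127)
topdrawer [-0.168 -0.008] (array([540.7,  72.5]), 86, 36, 3.4, np.float64(45.1), (323, 206), 182)
at [ 0.5526 -0.0014  0.2247] yaw -3.080 rz total 2.397 then shift cm [-32.86   4.83   2.47]
at [ 0.5526 -0.0014  0.2247] yaw -3.080 rz total -0.745 then shift cm [32.86 -4.83  2.47]
```

Call:
{"method": "apply_moves", "body": {"steps": [[[0,0,0.184],[0,0,0],-0.4],[[0,0,0.184],[0,0,0],-0.4],[[0,0,0.184],[0,0,0],-0.4],[[0,0,0.184],[0,0,0],-0.4],[[0,0,0.184],[0,0,0],-0.4]]}}

```text
t: 28.3
eef_pos: [0.5498, -0.0022, 0.2185]
eef_rot: [3.141, 0.0, 2.277]
force: [0.0, 0.6, 0.5]
grip_width: 0.0658
grasp_force: 0.0
```

Call:
{"method": "apply_moves", "body": {"steps": [[[0,0,0.184],[0,0,0],-0.4],[[0,0,0.184],[0,0,0],-0.4],[[0,0,0.184],[0,0,0],-0.4],[[0,0,0.184],[0,0,0],-0.4],[[0,0,0.184],[0,0,0],-0.4]]}}

```text
t: 28.92
eef_pos: [0.5498, -0.0021, 0.2186]
eef_rot: [3.141, -0.001, 1.357]
force: [0.9, -0.3, 0.1]
grip_width: 0.0657
grasp_force: 0.0
```

Call:
{"method": "apply_moves", "body": {"steps": [[[0,0,0.184],[0,0,0],-0.4],[[0,0,0.184],[0,0,0],-0.4],[[0,0,0.184],[0,0,0],-0.4],[[0,0,0],[-5.5,0.8,0],-0.4],[[0,0,0],[-5.5,0.8,0],-0.4]]}}

```text
t: 29.55
eef_pos: [0.485, -0.0934, 0.2183]
eef_rot: [-3.142, -0.001, 0.813]
force: [0.7, -1.0, -0.2]
grip_width: 0.0661
grasp_force: 0.0
```

Call:
{"method": "apply_moves", "body": {"steps": [[[0,0,0],[-5.5,0.8,0],-0.4],[[0,0,0],[-5.5,0.8,0.5],-0.4],[[0,0,0],[-5.5,0.8,1],-0.4],[[0,0,0],[-5.5,0.8,1],-0.4],[[0,0,0],[0,0,0],-0.4]]}}

```text
t: 30.18
eef_pos: [0.3549, -0.2771, 0.1927]
eef_rot: [-3.141, 0.0, 0.806]
force: [1.2, 0.3, -0.0]
grip_width: 0.0655
grasp_force: 0.0
```

```bash
python3 pk.py; python3 -c "
from h import *
print(robot.sense()['joint_positions'].round(2))"
```

```text
(array([ 360.7, -272. ]), 90, 36, 45.5, np.float64(24.8), (321, 180), 2695)
at [ 0.3566 -0.2756  0.1931] yaw 0.808 rz total 0.014 then shift cm [ 0.55  0.04 18.86]
[ 0.81  0.09 -0.31  2.09  0.03  0.97 -0.28]
```

Call:
{"method": "apply_moves", "body": {"steps": [[[0,0,0.01],[0.5,0,4.2],-0.4],[[0,0,0],[0,0,5],-0.4],[[0,0,0],[0,0,5],-0.4],[[0,0,0],[0,0,3],-0.4],[[0,0,0],[0,0,1.2],-0.4]]}}

```text
t: 30.85
eef_pos: [0.3614, -0.2699, 0.0077]
eef_rot: [-3.14, -0.001, 0.802]
force: [0.7, -0.0, 0.9]
grip_width: 0.0656
grasp_force: 0.0
```

Call:
{"method": "apply_moves", "body": {"steps": [[[0,0,0],[0,0,0.4],-0.4],[[0,0,0],[0,0,0],1],[[0,0,0],[0,0,0],1],[[0,0,0],[0,0,0],1],[[0,0,0],[0,0,0],1]]}}

```text
t: 31.48
eef_pos: [0.3611, -0.2715, 0.005]
eef_rot: [3.141, -0.0, 0.801]
force: [-1.1, 1.1, 9.4]
grip_width: 0.0355
grasp_force: 35.0
```

Call:
{"method": "apply_moves", "body": {"steps": [[[0,0,0],[0,0,-3],1],[[0,0,0],[0,0,-5],1],[[0,0,0],[0,0,-5],1],[[0,0,0],[0,0,-3],1],[[0,0,0],[0,0,0],1]]}}

```text
t: 32.1
eef_pos: [0.3618, -0.272, 0.1664]
eef_rot: [3.138, -0.0, 0.8]
force: [-0.2, -0.6, -2.1]
grip_width: 0.0358
grasp_force: 35.0
```

```bash
python3 slot.py -1 0
```

```text
slot [ 0.55586714 -0.07838774]
[ 0.81  0.12 -0.33  2.11  0.05  0.91 -0.32] 0.035799174874103765 [-0.2 -0.6 -2.1]
at [ 0.3618 -0.272   0.1664] yaw 0.800 rz total 0.738 then shift cm [ 20.59 -18.1    0.64]
```

Call:
{"method": "apply_moves", "body": {"steps": [[[0,0,0.184],[0,0,0],1],[[0,0,0.184],[0,0,0],1],[[0,0,0.184],[0,0,0],1],[[0,0,0.184],[0,0,0],1],[[0,0,0],[3.4,-3,0],1]]}}

```text
t: 32.72
eef_pos: [0.391, -0.2403, 0.163]
eef_rot: [-3.141, 0.002, 0.057]
force: [1.1, -1.3, -1.3]
grip_width: 0.0359
grasp_force: 35.0
```

Call:
{"method": "apply_moves", "body": {"steps": [[[0,0,0],[3.4,-3,0],1],[[0,0,0],[3.4,-3,0],1],[[0,0,0],[3.4,-3,0],1],[[0,0,0],[3.4,-3,0],1],[[0,0,0],[3.4,-3,0],1]]}}

```text
t: 33.35
eef_pos: [0.553, -0.0772, 0.1627]
eef_rot: [-3.141, 0.002, 0.065]
force: [0.5, 0.1, -1.8]
grip_width: 0.0357
grasp_force: 35.0
```

Call:
{"method": "apply_moves", "body": {"steps": [[[0,0,0],[0,0,0],1],[[0,0,0],[0,0,0],1],[[0,0,0],[0,0,0],1],[[0,0,0],[0,0,0],1],[[0,0,0],[0,0,0],1]]}}

```text
t: 33.98
eef_pos: [0.5526, -0.0789, 0.1646]
eef_rot: [3.141, -0.0, 0.064]
force: [-0.2, -0.2, -1.9]
grip_width: 0.0359
grasp_force: 35.0
```

```bash
python3 slot.py -1 0;  python3 -c "
from h import *
p,W=cloud('wrist'); q=tochest(W); s=robot.sense()
m=(p.min(2)>120)&(W[...,2]<s['eef_pos'][2]+.04)&(W[...,2]>s['eef_pos'][2]-.03)&(np.hypot(W[...,0]-s['eef_pos'][0],W[...,1]-s['eef_pos'][1])<.07); m[:90]=0
print('held',m.sum(),np.percentile(q[m],[1,99],axis=0),np.percentile(W[m][:,2],[1,50,99]), tochest(s['eef_pos']))"
```

```text
slot [ 0.55586714 -0.07838774]
[ 0.38  0.31 -0.42  1.89  0.15  0.97 -1.62] 0.035888409297519075 [-0.2 -0.2 -1.9]
at [ 0.5526 -0.0789  0.1646] yaw 0.064 rz total 0.001 then shift cm [ 0.33 -0.03  0.46]
held 8476 [[-0.18651769 -0.17855645]
 [-0.12142148 -0.14393795]] [0.16976526 0.18431892 0.1858865 ] [-0.16564885 -0.16017957]
```

Call:
{"method": "apply_moves", "body": {"steps": [[[0,0,0],[0.2,0,4],1],[[0,0,0],[0,0,4],1],[[0,0,0],[0,0,3.5],1],[[0,0,0],[0,0,1.5],1],[[0,0,0],[0,0,0.4],1]]}}

```text
t: 34.65
eef_pos: [0.5548, -0.0783, 0.0303]
eef_rot: [-3.141, 0.001, 0.065]
force: [0.1, 0.6, -2.0]
grip_width: 0.0357
grasp_force: 35.0
```

Call:
{"method": "apply_moves", "body": {"steps": [[[0,0,0],[0,0,0],1],[[0,0,0],[0,0,0.3],1],[[0,0,0],[0,0,0],1],[[0,0,0],[0,0,0],-0.06],[[0,0,0],[0,0,0],-0.06]]}}

```text
t: 35.28
eef_pos: [0.555, -0.0783, 0.0278]
eef_rot: [3.142, -0.001, 0.065]
force: [0.4, 0.1, -0.4]
grip_width: 0.0493
grasp_force: 0.0
```

Call:
{"method": "apply_moves", "body": {"steps": [[[0,0,0],[0,0,0],-0.06],[[0,0,0],[0,0,-2],-0.06],[[0,0,0],[0,0,-5],-0.06],[[0,0,0],[0,0,-6],-0.06],[[0,0,0],[0,0,-6],-0.06]]}}

```text
t: 35.9
eef_pos: [0.5545, -0.0782, 0.2195]
eef_rot: [-3.141, 0.0, 0.065]
force: [0.8, -0.8, 0.6]
grip_width: 0.0499
grasp_force: 0.0
```

Call:
{"method": "apply_moves", "body": {"steps": [[[0,0,-0.184],[0,0,0],0.3],[[0,0,-0.184],[0,0,0],0.3],[[0,0,-0.184],[0,0,0],0.3],[[0,0,-0.184],[0,0,0],0.3],[[0,0,-0.184],[0,0,0],0.3]]}}

```text
t: 36.52
eef_pos: [0.5547, -0.0783, 0.2175]
eef_rot: [3.142, -0.0, 0.991]
force: [0.1, -0.9, 0.7]
grip_width: 0.0329
grasp_force: 0.0
```

Call:
{"method": "apply_moves", "body": {"steps": [[[0,0,-0.184],[0,0,0],0.3],[[0,0,-0.184],[0,0,0],0.3],[[0,0,-0.184],[0,0,0],0.3],[[0,0,-0.1],[0,0,0],0.3],[[0,0,0],[0,0,0],0.3]]}}

```text
t: 37.15
eef_pos: [0.5547, -0.0784, 0.2175]
eef_rot: [-3.141, -0.0, 1.636]
force: [-0.1, -0.9, 0.5]
grip_width: 0.0327
grasp_force: 0.0
```

```bash
python3 fl.py; python3 -c "
from h import *
go(list(toworld(np.array([-.275,-.082])))+[.15],1.6336)
p,W=cloud('scene'); save(p,'s5.png'); np.savez('scene',p=p,W=W)
for o in packs(W,p,(0.2,1.1,-0.6,-.1)): print('desk',o)
p,W=cloud('wrist'); save(p,'w5.png')"
```

```text
floor [[-0.221, -0.204], [-0.087, 0.035]]
indrawer [-0.165 -0.009] (array([543.7,  72.4]), 90, 36, 3.7, np.float64(44.3), (320, 39), 3359)
indrawer [-0.165 -0.085] (array([548.6,  -4. ]), 90, 35, 3.7, np.float64(44.3), (320, 117), 2942)
indrawer [-0.164 -0.16 ] (array([554.6, -78.9]), 89, 35, 3.8, np.float64(44.4), (321, 188), 2571)
desk (array([553.3, -61.8]), 84, 1, 4.2, np.float64(26.5), (317, 171), 122)
topdrawer [-0.15   0.051] (array([555.5, 133.1]), 103, 16, 8.1, np.float64(41.6), (301, 193), 129)
topdrawer [-0.165 -0.158] (array([553.3, -76.2]), 90, 31, 3.7, np.float64(45.3), (375, 193), 319)
topdrawer [-0.166 -0.085] (array([547.3,  -3.5]), 90, 36, 4.0, np.float64(45.6), (350, 195), 412)
topdrawer [-0.166 -0.008] (array([542.4,  72.6]), 90, 36, 3.4, np.float64(45.3), (323, 198), 410)
at [ 0.5547 -0.0784  0.2175] yaw 1.634 rz total 0.000 then shift cm [  7.79 -11.14   6.75]
```

View pics/s5.png

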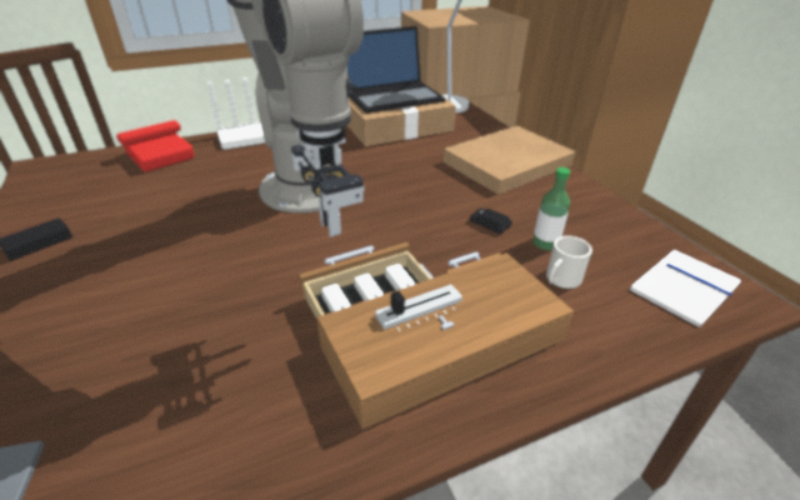

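The three packs lie flat and separate in the drawer, and the desk is clear of packs. Next I shut the drawer.

Call:
{"method": "apply_moves", "body": {"steps": [[[0,0,0],[4.3,-5.6,0],0.3],[[0,0,0],[4.3,-5.6,0],0.3],[[0,0,0],[0,0,2],0.3],[[0,0,0],[0,0,0],0.3],[[0,0,0],[0,0,0],0.3]]}}

```text
t: 37.98
eef_pos: [0.4514, -0.009, 0.1979]
eef_rot: [3.141, -0.001, 1.636]
force: [-0.2, -0.4, 0.1]
grip_width: 0.0333
grasp_force: 0.0
```

```bash
python3 bar.py; python3 -c "
from h import *
go([.4374,.0,.038],1.6336)"
```

```text
right [302, 121, 44, 139, 1940] bar chest [-0.2757 -0.0815] [-0.2815 -0.1449] [-0.2707 -0.0251] n 1279 world [ 0.4379 -0.0072]
at [ 0.4515 -0.009   0.1979] yaw 1.636 rz total 0.002 then shift cm [ 0.12 11.73 15.99]
left bar top 177 [-0.14469282  0.14122857]
at [ 0.4515 -0.009   0.1979] yaw 1.636 rz total 0.002 then shift cm [ 0.98 -1.35 15.99]
```

Call:
{"method": "apply_moves", "body": {"steps": [[[0,0,0],[0.3,-1.35,2],0.3],[[0,0,0],[0,0,3],0.3],[[0,0,0],[0,0,5],0.3],[[0,0,0],[0,0,4.5],0.3],[[0,0,0],[0,0,1.4],0.3]]}}

```text
t: 38.7
eef_pos: [0.4362, -0.0066, 0.0367]
eef_rot: [-3.138, -0.001, 1.637]
force: [0.5, -0.2, 1.0]
grip_width: 0.0333
grasp_force: 0.0
```

Call:
{"method": "apply_moves", "body": {"steps": [[[0,0,0],[0,0,0],1],[[0,0,0],[0,0,0],1],[[0,0,0],[0,0,0],1],[[0,0,0],[0,0,0],1],[[0,0,0],[0,0,0],1]], "newtons": 25}}

```text
t: 39.33
eef_pos: [0.4383, -0.0069, 0.0398]
eef_rot: [3.139, 0.001, 1.636]
force: [-0.4, 1.1, 10.2]
grip_width: 0.0102
grasp_force: 25.0
```

Call:
{"method": "apply_moves", "body": {"steps": [[[0,0,0],[0,0.4,0],1],[[0,0,0],[0,0.8,0],1],[[0,0,0],[0,1.2,0],1],[[0,0,0],[0,1.2,0],1],[[0,0,0],[0,1.2,0],1]]}}

```text
t: 39.95
eef_pos: [0.4864, -0.0038, 0.0398]
eef_rot: [3.139, 0.001, 1.636]
force: [-0.9, 0.1, 9.4]
grip_width: 0.0099
grasp_force: 25.0
```

Call:
{"method": "apply_moves", "body": {"steps": [[[0,0,0],[0,1.2,0],1],[[0,0,0],[0,1.2,0],1],[[0,0,0],[0,1.2,0],1],[[0,0,0],[0,1.2,0],1],[[0,0,0],[0,1.2,0],1]]}}

```text
t: 40.58
eef_pos: [0.5461, 0.0001, 0.0399]
eef_rot: [3.14, 0.001, 1.636]
force: [-1.4, 0.2, 7.0]
grip_width: 0.0098
grasp_force: 25.0
```

Call:
{"method": "apply_moves", "body": {"steps": [[[0,0,0],[0,0.8,0],1],[[0,0,0],[0,0.5,0],1],[[0,0,0],[0,0.3,0],1],[[0,0,0],[0,0.2,0],1],[[0,0,0],[0,0,0],1]]}}

```text
t: 41.2
eef_pos: [0.5641, 0.0013, 0.0399]
eef_rot: [3.139, 0.0, 1.636]
force: [1.6, -0.2, 5.3]
grip_width: 0.01
grasp_force: 25.0
```

Call:
{"method": "apply_moves", "body": {"steps": [[[0,0,0],[0,0.2,0],1],[[0,0,0],[0,0.2,0],1],[[0,0,0],[0,0.2,0],1],[[0,0,0],[0,0.1,0],1],[[0,0,0],[0,0,0],1]]}}

```text
t: 41.82
eef_pos: [0.5677, 0.0015, 0.0396]
eef_rot: [-3.138, 0.002, 1.636]
force: [-20.0, -1.0, 27.3]
grip_width: 0.0102
grasp_force: 25.0
```

Call:
{"method": "apply_moves", "body": {"steps": [[[0,0,0],[0,0,0],0.4],[[0,0,0],[0,0,0],0.4],[[0,0,0],[0,0,-4],0.4],[[0,0,0],[0,0,-6],0.4],[[0,0,0],[0,0,-6],0.4]]}}

```text
t: 42.45
eef_pos: [0.5697, 0.0021, 0.2004]
eef_rot: [3.142, -0.0, 1.637]
force: [0.2, -0.4, -0.6]
grip_width: 0.0282
grasp_force: 0.0
```

Call:
{"method": "apply_moves", "body": {"steps": [[[0,0,0.175],[0,0,-3],0],[[0,0,0.175],[0,0,0],0],[[0,0,0.175],[0,0,0],0],[[0,0,0.175],[0,0,0],0],[[0,0,0.175],[0,0,0],0]]}}

```text
t: 43.08
eef_pos: [0.57, 0.002, 0.2288]
eef_rot: [3.141, -0.0, 0.756]
force: [-0.7, 0.1, -0.6]
grip_width: 0.0467
grasp_force: 0.0
```

Call:
{"method": "apply_moves", "body": {"steps": [[[0,0,0.175],[0,0,0],0],[[0,0,0.175],[0,0,0],0],[[0,0,0.175],[0,0,0],0],[[0,0,0.172],[0,0,0],0],[[0,0,0],[3,0,0],0]]}}

```text
t: 43.7
eef_pos: [0.5995, 0.0037, 0.2294]
eef_rot: [3.141, -0.001, 0.062]
force: [0.7, 1.1, 0.3]
grip_width: 0.0472
grasp_force: 0.0
```

Call:
{"method": "apply_moves", "body": {"steps": [[[0,0,0],[4,0,0],0],[[0,0,0],[4.5,-0.5,0],0],[[0,0,0],[0,0,0],0],[[0,0,0],[0,0,0],0],[[0,0,0],[0,0,0],0]]}}

```text
t: 44.32
eef_pos: [0.6837, 0.0141, 0.2289]
eef_rot: [3.141, -0.0, 0.065]
force: [-0.4, 1.0, 0.6]
grip_width: 0.0471
grasp_force: 0.0
```

```bash
cat > tm.py <<'E'
from h import *
import sys
for n in ('wrist','top','scene'):
    p,W=cloud(n); q=tochest(W)
    if n==sys.argv[1]: save(p,sys.argv[2])
    P=p.astype(int)
    m=(W[...,2]>.128)&(W[...,2]<.142)&(abs(q[...,0]+.028)<.03)&(q[...,1]>-.13)&(q[...,1]<.05)
    if m.any(): print(n,'timer',m.sum(),((q[m].min(0)+q[m].max(0))/2).round(4),q[m].mean(0).round(4),np.ptp(q[m],0).round(4))
    m=(W[...,2]>.081)&(W[...,2]<.095)&(q[...,0]>-.006)&(q[...,0]<.06)&(q[...,1]>-.12)&(q[...,1]<.05)&(P.max(2)-P.min(2)<40)
    k,l,st,_=cv2.connectedComponentsWithStats(m.astype(np.uint8))
    for i in range(1,k):
        if st[i,4]>15:
            b=q[l==i]; print(n,'clip?',len(b),b.mean(0).round(4),b.min(0).round(4),b.max(0).round(4))
            for lo in np.arange(-.006,.06,.006):
                s=b[(b[:,0]>=lo)&(b[:,0]<lo+.006)]
                if len(s)>3: print('   x%.3f y mid %.4f width %.4f'%(lo+.003,(s[:,1].min()+s[:,1].max())/2,np.ptp(s[:,1])))
print(robot.sense()['eef_pos'].round(4),robot.sense()['eef_rot'].round(3))
E
python3 tm.py wrist w6.png; python3 bar.py|grep bar
```

```text
wrist timer 697 [-0.0287 -0.0886] [-0.0279 -0.0883] [0.0278 0.0193]
wrist clip? 340 [ 0.0295 -0.0179] [ 0.0106 -0.0287] [ 0.0393 -0.0064]
   x0.009 y mid -0.0180 width 0.0051
   x0.015 y mid -0.0175 width 0.0062
   x0.021 y mid -0.0177 width 0.0060
   x0.027 y mid -0.0178 width 0.0057
   x0.033 y mid -0.0176 width 0.0223
   x0.039 y mid -0.0177 width 0.0218
scene timer 80 [-0.0261 -0.0871] [-0.0246 -0.0882] [0.0282 0.0191]
scene clip? 59 [ 0.0319 -0.0164] [ 0.0115 -0.0268] [ 0.0434 -0.0026]
   x0.015 y mid -0.0175 width 0.0036
   x0.021 y mid -0.0166 width 0.0042
   x0.027 y mid -0.0160 width 0.0063
   x0.033 y mid -0.0145 width 0.0240
   x0.039 y mid -0.0168 width 0.0202
[0.684  0.0142 0.229 ] [ 3.141e+00 -1.000e-03  6.500e-02]
right [277, 268, 96, 26, 1021] bar chest [-0.1451 -0.0793] [-0.1526 -0.1361] [-0.14   -0.0246] n 865 world [0.5682 0.0033]
left [105, 266, 11, 20, 118] bar chest [-0.1331  0.1712] [-0.1432  0.1674] [-0.1274  0.179 ] n 70 world [0.5644 0.254 ]
left bar top 178 [-0.14483412  0.14101812]
```

View pics/w6.png

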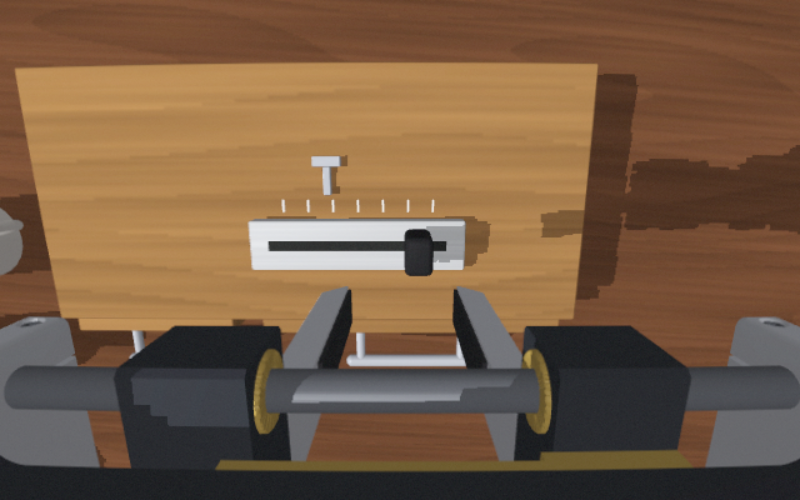

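The wrist view shows the clip stem at (328,180), the timer grip at (418,252), and both drawers shut. The grip has to go about 70.8 mm toward +y.

Call:
{"method": "apply_moves", "body": {"steps": [[[0,0,0],[0.1,1.3,0],0],[[0,0,0],[0,0,3],0],[[0,0,0],[0,0,4],0],[[0,0,0],[0,0,4],0],[[0,0,0],[0,0,1.7],0]]}}

```text
t: 45.2
eef_pos: [0.6852, 0.0004, 0.0993]
eef_rot: [3.141, 0.003, 0.064]
force: [0.1, 0.7, -0.1]
grip_width: 0.0473
grasp_force: 0.0
```

Call:
{"method": "apply_moves", "body": {"steps": [[[0,0,0],[0,0,0],0],[[0,0,0],[0,0,0],1],[[0,0,0],[0,0,0],1],[[0,0,0],[0,0,0],1],[[0,0,0],[0,0,0],1]], "newtons": 15}}

```text
t: 45.82
eef_pos: [0.6867, 0.0016, 0.1024]
eef_rot: [3.142, -0.001, 0.065]
force: [-0.7, -1.2, 6.8]
grip_width: 0.0199
grasp_force: 15.0
```

Call:
{"method": "apply_moves", "body": {"steps": [[[0,0,0],[0,-1,0],1],[[0,0,0],[0,-1.5,0],1],[[0,0,0],[0,-1.5,0],1],[[0,0,0],[0,-1.5,0],1],[[0,0,0],[0,-1,0],1]]}}

```text
t: 46.45
eef_pos: [0.6824, 0.0669, 0.1024]
eef_rot: [3.141, -0.001, 0.065]
force: [-0.5, -2.2, 7.5]
grip_width: 0.0198
grasp_force: 15.0
```

Call:
{"method": "apply_moves", "body": {"steps": [[[0,0,0],[0,-0.5,0],1],[[0,0,0],[0,0,0],1],[[0,0,0],[0,0,0],1],[[0,0,0],[0,0,0],1],[[0,0,0],[0,0,0],1]]}}

```text
t: 47.08
eef_pos: [0.6821, 0.0719, 0.1024]
eef_rot: [-3.141, -0.001, 0.065]
force: [-2.0, 1.9, 6.5]
grip_width: 0.02
grasp_force: 15.0
```

```bash
python3 tm.py none x; python3 -c "
from h import *
print(tochest(robot.sense()['eef_pos']),robot.sense()['grip_width'])"
```

```text
wrist timer 2758 [-0.0285 -0.0189] [-0.0255 -0.0189] [0.0273 0.0445]
wrist clip? 891 [ 0.0298 -0.0176] [ 0.0102 -0.0286] [ 0.0397 -0.0067]
   x0.009 y mid -0.0176 width 0.0055
   x0.015 y mid -0.0176 width 0.0054
   x0.021 y mid -0.0176 width 0.0054
   x0.027 y mid -0.0176 width 0.0053
   x0.033 y mid -0.0176 width 0.0219
   x0.039 y mid -0.0176 width 0.0218
scene timer 126 [-0.0249 -0.0188] [-0.0211 -0.0197] [0.0251 0.0447]
scene clip? 58 [ 0.0319 -0.017 ] [ 0.0109 -0.0273] [ 0.0422 -0.005 ]
   x0.015 y mid -0.0166 width 0.0058
   x0.021 y mid -0.0165 width 0.0048
   x0.027 y mid -0.0170 width 0.0059
   x0.033 y mid -0.0161 width 0.0223
   x0.039 y mid -0.0167 width 0.0200
[0.6821 0.072  0.1024] [-3.141e+00 -1.000e-03  6.500e-02]
[-0.02709176 -0.0178826 ] 0.019721338166199105
```

Call:
{"method": "apply_moves", "body": {"steps": [[[0,0,0],[0,0,0],0.2],[[0,0,0],[0,0,0],0.2],[[0,0,0],[0,0,0],0.2],[[0,0,0],[0,0,-5],0.2],[[0,0,0],[0,0,-6],0.2]]}}

```text
t: 47.85
eef_pos: [0.6809, 0.0712, 0.2117]
eef_rot: [-3.142, 0.003, 0.065]
force: [0.8, -0.3, 0.8]
grip_width: 0.0375
grasp_force: 0.0
```

Call:
{"method": "apply_moves", "body": {"steps": [[[0,0,0],[0,0,-2],0.2],[[0,0,0],[0,0,0],0.2],[[0,0,0],[0,0,0],0.2],[[0,0,0],[0,0,0],0.2],[[0,0,0],[0,0,0],0.2]]}}

```text
t: 48.48
eef_pos: [0.6813, 0.0713, 0.2305]
eef_rot: [-3.142, 0.001, 0.065]
force: [-0.3, 0.5, -0.1]
grip_width: 0.0377
grasp_force: 0.0
```

```bash
python3 tm.py wrist w7.png|grep -v 'x0'; python3 bar.py|grep bar
```

```text
wrist timer 700 [-0.0289 -0.0191] [-0.0281 -0.0191] [0.028  0.0195]
wrist clip? 319 [ 0.0297 -0.0177] [ 0.0105 -0.0286] [ 0.0394 -0.0072]
scene timer 78 [-0.0266 -0.018 ] [-0.0248 -0.019 ] [0.0301 0.0206]
scene clip? 59 [ 0.032  -0.0168] [ 0.0124 -0.0279] [ 0.0431 -0.0024]
[0.6816 0.0714 0.2311] [-3.142  0.     0.065]
right [326, 268, 37, 25, 420] bar chest [-0.1449 -0.0459] [-0.1503 -0.0674] [-0.1397 -0.0251] n 312 world [0.5663 0.0366]
left bar top 177 [-0.14493602  0.14128165]
```

View pics/w7.png

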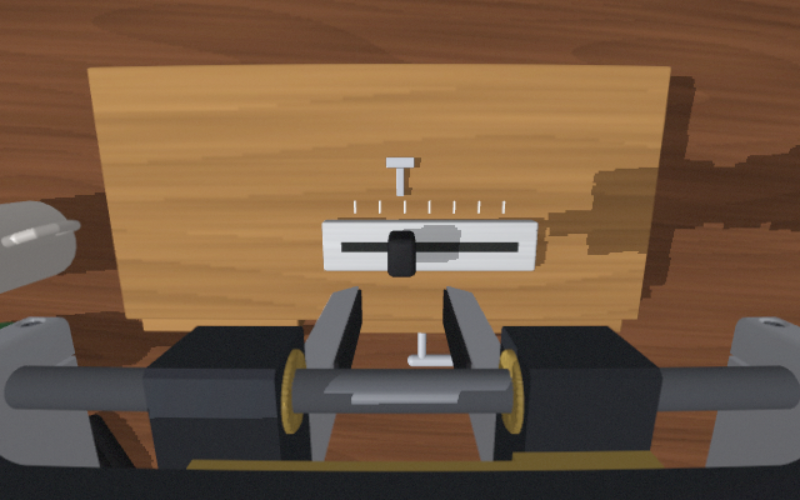

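The grip is about 1.3 mm short of the clip line, with the stem at (400,181) and the grip at (401,254). I'll nudge it.

Call:
{"method": "apply_moves", "body": {"steps": [[[0,0,0],[0,-0.18,3],0.2],[[0,0,0],[0,0,4],0.2],[[0,0,0],[0,0,4],0.2],[[0,0,0],[0,0,1.8],0.2],[[0,0,0],[0,0,0],0.2]]}}

```text
t: 49.35
eef_pos: [0.6812, 0.0731, 0.1029]
eef_rot: [-3.142, 0.001, 0.065]
force: [0.7, -0.6, 1.0]
grip_width: 0.0375
grasp_force: 0.0
```

Call:
{"method": "apply_moves", "body": {"steps": [[[0,0,0],[0,0,0],0.2],[[0,0,0],[0,0,0],1],[[0,0,0],[0,0,0],1],[[0,0,0],[0,0,0],1],[[0,0,0],[0,0,0],1]]}}

```text
t: 49.98
eef_pos: [0.682, 0.0731, 0.1044]
eef_rot: [3.142, -0.001, 0.065]
force: [-0.7, -0.8, 6.7]
grip_width: 0.0198
grasp_force: 15.0
```

```bash
python3 -c "
from h import *
print(tochest(robot.sense()['eef_pos']),robot.sense()['grip_width'])"
```

```text
[-0.02710043 -0.01669648] 0.019810185287398183
```

Call:
{"method": "apply_moves", "body": {"steps": [[[0,0,0],[0,0,0],0.2],[[0,0,0],[0,0,0],0.2],[[0,0,0],[0,0,0],0.2],[[0,0,0],[0,0,-5],0.2],[[0,0,0],[0,0,-6],0.2]]}}

```text
t: 50.6
eef_pos: [0.6808, 0.0731, 0.2137]
eef_rot: [-3.141, 0.002, 0.065]
force: [0.2, -0.1, 1.3]
grip_width: 0.0374
grasp_force: 0.0
```

Call:
{"method": "apply_moves", "body": {"steps": [[[0,0,0],[0,0,-2],0.2],[[0,0,0],[0,0,0],0.2],[[0,0,0],[0,0,0],0.2],[[0,0,0],[0,0,0],0.2],[[0,0,0],[0,0,0],0.2]]}}

```text
t: 51.22
eef_pos: [0.6812, 0.0731, 0.2325]
eef_rot: [-3.142, 0.001, 0.065]
force: [0.7, -0.6, -0.7]
grip_width: 0.0376
grasp_force: 0.0
```

```bash
python3 tm.py wrist w8.png|grep -v 'x0'; python3 bar.py|grep bar; python3 look.py t9.png
```

```text
wrist timer 662 [-0.0286 -0.0178] [-0.028  -0.0178] [0.0271 0.0188]
wrist clip? 313 [ 0.0295 -0.0176] [ 0.0104 -0.0279] [ 0.0394 -0.0074]
scene timer 76 [-0.0263 -0.0179] [-0.0244 -0.0183] [0.0269 0.0187]
scene clip? 59 [ 0.0316 -0.0166] [ 0.0123 -0.0273] [ 0.0422 -0.0059]
[0.6815 0.0732 0.2331] [-3.142  0.     0.065]
right [327, 267, 36, 26, 428] bar chest [-0.1455 -0.0454] [-0.152 -0.066] [-0.1406 -0.0246] n 321 world [0.5656 0.0371]
left bar top 177 [-0.14480643  0.14114901]
[0.682 0.073 0.233] [-3.142  0.     0.065]
right 16 [[-0.15246382 -0.03625208]
 [-0.14926252 -0.03093272]]
left 176 [[-0.15219294  0.10838633]
 [-0.14488836  0.14187159]]
```

View pics/t9.png

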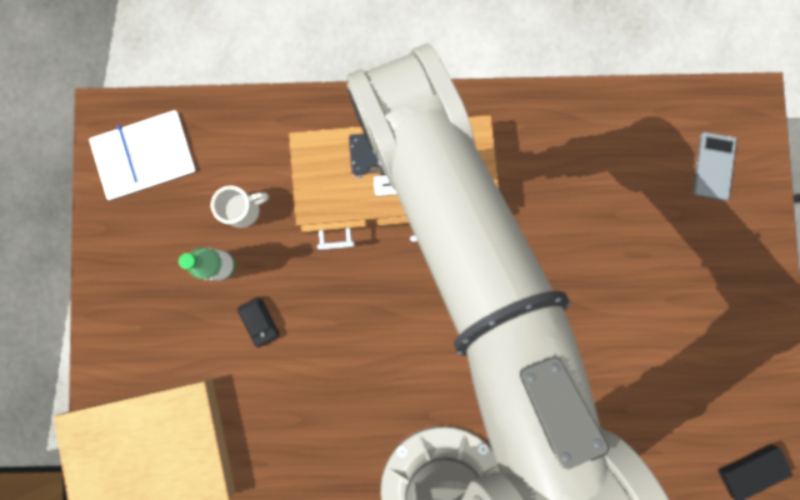

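The timer is now level with the clip to within 1 mm. Both drawers are shut, and the bottle, mug and mouse are where they started. I'm handing in.

```bash
python3 -c "
from station import robot
print(robot.hand_in())"
```

```text
the job is handed in; nothing more can be done
None
```

The job is done and handed in at about 51 s: the left drawer was shut first, all three packs lie flat and separate in the right drawer, which is shut, and the timer grip is level with the clip to within about 1 mm. The bottle, mug and mouse were not touched, and no verdict came back.

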